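# Pack the date-stamping kit for a school visit

## Robot

A 6-joint arm with a two-finger parallel gripper is mounted at the origin on a cart in front of the work surface, level with it; the furniture and walls round the work are solid. World frame = base frame: x ahead of the robot, y to its left, z up, the work surface at z = 0. Lengths are in m, angles in rad, forces in N, time in s.
With the tool pointing down it reaches from about 0.25 to 0.725 m from the base axis. Payload 4 kg.
Tool frame: the origin (TCP) lies midway between the tips of the shut fingers; the grasp point (between the pads) lies 19 mm behind it; z points along the fingers, y is the line along which they close (so a half turn about z gives the same grasp; the last joint's range is limited). The gripper opens to 85 mm and grips with 20 to 120 N. Pads are 22 mm wide; open, the fingers measure 114 mm over their backs; the gripper's body (76 mm by 85 mm) begins 54 mm behind the grasp point. The pads swing forward as they close: fully open they stand 13 mm farther back than shut.
Start: joints at [-1.211, 0.241, 0.005, 1.335, 0, 1.571], TCP at [0.176, -0.468, 0.231] pointing down, gripper open.
Joint ranges: [-2.72, 2.72], [-1.05, 1.87], [-1.09, 1.28], [-1.99, 2.15], [-1.42, 1.44], [-3.14, 3.14]. Speed limits (rad/s): [2.79, 2.79, 3.14, 3.14, 3.14, 3.14].

## Interface

Orientations are given as a unit quaternion [x, y, z, w].
In Python, from workcell import bot, camera, job_done gives the robot as it stands.
- The arm moves only by the tool carry_out, never from a script. Its argument "plan" is a list of rows, each an object of numbers: "dx", "dy", "dz": the shift along the tool's x, y, z in mm; "twist": the turn about the tool's z in degrees; "fingers": the closure, from -1 (fully open) to 1 (shut). In form: [{"dx": .., "dy": .., "dz": .., "twist": .., "fingers": ..}, ...]. A call has exactly 5 rows; each row is the pose to reach, as a shift and turn from the pose commanded when the call began, along the tool's axes at that moment; what a row does not reach only later rows make up. A row lasts 1/12 s, in which the tool goes at most 41.7 mm and 7.16 degrees, less where a joint would pass 70% of its speed; a pose out of reach is approached as far as the arm can. A call with a gripper value outside its range is refused whole. The fingers move at their own pace and stop on an object; the grip force is fixed at half the most. Time passes only in rows, so rows that repeat a pose let the fingers close, or fill a call up. It gives the time, the measured TCP pose, the force, the opening and the grip force at its end, in the units of the state.
- bot.get_obs(): the state, without advancing time (a new reading comes with each control period).
- camera(name): name is "scene" or "top"; returns a dict with "image" (420x560x3 uint8, red, green, blue), "intrinsics" (3x3 intrinsics, pixels), "distortion" ([k1, k2, p1, p2, k3] as OpenCV has them; the pictures are not rectified), "eye" and "attitude" of the camera in the world. Camera axes: x right, y down, z forward; pixel columns grow to the right and rows downward; lengths in m; the calibration is good to about 2 mm. A picture is of the moment at which its call begins. There is no depth.
- job_done(): hands the job in; it is judged then, once.
The state is a dict: "clock": time; "joint_pos": joint angles; "joint_vel": joint speeds; "tau": joint torques, N m; "eef_pos": TCP position; "tool_rot": TCP orientation; "ft_force": force on the tool from outside, world axes, zero at the start; "ft_torque": the same for the moment, N m; "grip_width": finger opening in m; "grasp_force": force on a finger pad.
Only numpy, scipy, OpenCV 4.12 (cv2) and the standard library are available. Lean on these libraries where they do the work, as an engineer would, in place of code of your own. Each camera call takes 0.05 s, during which the arm holds its last target. There are 200 camera calls.

## Task

Pack the stamping kit into the steel box on the desk, layer by layer: on the bottom of the box the red ink pad lies flat in the large bay and the black tape roll sits down over the orange stub; above them the mid-grey tray rests level on its two ledges; in the tray the date stamp stands upright in its pocket and the eraser lies flat in the empty half. Leave the stapler and the yellow-lidded jar where they stand.

Things in the scene. Friction and masses are not known exactly. Their poses are not given: they have to be found in the camera images.
- kit_box: open petrol-coloured steel box, fixed, 134 x 230 mm (x, y), rim 58 mm high, walls 3 mm. Origin: centre of underside. Inner floor z = 4 mm; cross divider (top z = 16 mm) at y = +8 mm. At each end a metal ledge, top z = 32 mm, 70 mm wide in x, juts in from y = 112 to 98 mm. The tray rests on both ledges, centred, 5 mm play all round, either way round, its rim 2 mm below the box's
- pad_bay (a point): middle of the floor of the box's large bay, the ink pad's place, at (0, -48, 4) mm in the box's frame and turned like it; free 128 mm in x (box walls) and 104 mm in y (ledge to divider)
- tape_stub (a point): top centre of the orange stub, the tape roll's place, at (0, +55, 18) mm in the box's frame: a fixed pin 15 mm thick with a tapered top, rising 14 mm from the inner floor
- tray: loose mid-grey tray, 118 x 214 x 24 mm (x, y, z), 0.16 kg, walls 2.5, floor 3 mm; origin: centre of underside. Lift it by the bar in its middle: 10 mm thick in y, 56 long in x, top z = 28 mm, floor beside it free to |y| = 39 mm. Stamp pocket: 46 x 62 mm (x, y) inside, walls 8 mm, middle (0, -73.5) mm, floor z = 3 mm. Eraser's place: empty half, 113 x 103 mm, middle (0, +55) mm
- ink_pad: closed ink pad, a flat red tin, 60 x 90 x 15 mm (x, y, z); origin at the centre of its underside
- tape_roll: small roll of black tape lying flat, 54 mm across, 18 mm high, with a round hole of 24 mm right through; origin at the centre of its underside
- date_stamp: self-inking date stamp standing upright, 102 mm tall: black open frame, its foot 36 x 52 mm (x, y), and a blue handle cap on top, 34 mm thick in x, 58 mm long in y, from z = 76 to 102 mm (grip it there; the cap does not move); origin at the centre of its underside
- eraser: white eraser in a blue card sleeve lying flat, 21 x 46 x 12 mm (x, y, z); origin at the centre of its underside
- stapler: bystander: dark desk stapler, 36 x 138 x 53 mm, long in y; origin at the centre of its underside; not part of the kit
- jar_yellow: bystander: empty clear jar with a yellow lid, 92 mm across, 123 mm tall; origin at the centre of its underside; not part of the kit
Things that resemble listed ones, but are neither listed nor needed, are in the scene too. Of the things that look like the eraser, take the one that is farthest to the robot's left at the start. There is more than one size of the ink_pad; the one meant has the size given above.

How it is judged:
At the end, for the whole second after the job is handed in: Flat on the box floor (3 mm): ink pad in its bay (23 mm along, 45 mm across from its middle), roll within 9 mm of the stub. Tray level on both ledges (3 mm; centre 10 mm; 0.12 rad, either way round). In it, stamp upright in its pocket (9 mm) and eraser flat in the other half. All at rest (x of ink_pad in the frame of kit_box between -0.045 and 0.045 m and y of ink_pad in the frame of kit_box between -0.071 and -0.025 m and z of ink_pad in the frame of kit_box between 0.001 and 0.007 m and angle between each of ink_pad, date_stamp's own z axis and vertical below 0.06 rad and horizontal distance between tape_roll and tape_stub below 0.009 m and z of tape_roll in the frame of kit_box between 0.001 and 0.007 m and angle between each of tape_roll, eraser's own z axis and vertical below 0.08 rad and z of tray in the frame of kit_box between 0.029 and 0.035 m and angle between tray's own z axis and vertical below 0.03 rad and horizontal distance between tray and kit_box below 0.01 m and angle between the y axis of tray and the y axis of kit_box, either way round below 0.12 rad and x of date_stamp in the frame of tray between -0.009 and 0.009 m and y of date_stamp in the frame of tray between -0.0825 and -0.0645 m and z of date_stamp in the frame of tray between 0 and 0.006 m and x of eraser in the frame of tray between -0.05 and 0.05 m and y of eraser in the frame of tray between 0.01 and 0.1 m and z of eraser in the frame of tray between 0 and 0.006 m and linear speed of each of ink_pad, tape_roll, tray, date_stamp, eraser below 0.02 m/s); the robot touches nothing.
It fails at once if the stapler is knocked over or pushed more than 25 mm (distance of stapler from where it was at the start of the episode above 0.025 m or angle between stapler's own z axis and vertical above 0.35 rad).
It fails at once if the yellow-lidded jar is knocked over or pushed more than 25 mm (distance of jar_yellow from where it was at the start of the episode above 0.025 m or angle between jar_yellow's own z axis and vertical above 0.35 rad).
It also fails if it takes over 147 s, if anything falls off the work surface, if the arm or the gripper's body presses on something with over 40 N, if the wrist force passes 120 N, or if a joint passes its speed limit or range.

## Working session

There is one attempt and no reset: what is moved stays moved. The work goes in short steps, Python scripts to look and compute and a tool call to move; the robot and the scene stay as the last step left them, time stands still between calls to the robot, and variables do not carry over. Pictures are saved under pics/ and viewed, at most 14 in all, crops included, and the job is handed in when it is done.

Besides the shell and the picture viewer there is one more tool, called after ">>>" in YAML: its name, and indented under it one key for each argument. carry_out: Moves the arm, as the interface text tells. Its arguments: {"type":"object","properties":{"plan":{"type":"array","items":{"type":"object","properties":{"dx":{"type":"number"},"dy":{"type":"number"},"dz":{"type":"number"},"twist":{"type":"number"},"fingers":{"type":"number"}}}}},"required":["plan"]}

```bash
ls; mkdir -p pics; cat > h.py <<'E'
import numpy as np, cv2
from scipy.spatial.transform import Rotation as R
from workcell import bot, camera
def shot(n,f):
    c=camera(n); cv2.imwrite(f,c['image'][:,:,::-1]); 
    return c
E
python3 - <<'E'
from h import *
import pickle
for n in('top','scene'):
    c=shot(n,f'pics/{n}0.png'); pickle.dump(c,open(n+'0.pkl','wb')); print({k:v for k,v in c.items() if k!='image'})
print(bot.get_obs())
E
```

```text
pics
{'intrinsics': array([[447.46584438,   0.        , 280.18793298],
       [  0.        , 447.46584438, 203.57026167],
       [  0.        ,   0.        ,   1.        ]]), 'distortion': array([-0.06352747,  0.        ,  0.        ,  0.        ,  0.        ]), 'eye': array([ 0.23743528, -0.05477508,  1.41641044]), 'attitude': array([-0.69455854,  0.71136412, -0.07477307,  0.0771914 ])}
{'intrinsics': array([[493.80356227,   0.        , 282.93881496],
       [  0.        , 493.80356227, 204.74747095],
       [  0.        ,   0.        ,   1.        ]]), 'distortion': array([0.05334902, 0.        , 0.        , 0.        , 0.        ]), 'eye': array([-0.15924339, -0.76783357,  1.04161717]), 'attitude': array([ 0.84815675, -0.36391396,  0.14416945, -0.35694808])}
{'clock': 0.1, 'joint_pos': array([-1.21101298e+00,  2.41318638e-01,  3.88430386e-03,  1.33517448e+00,
        1.12222773e-05,  1.57085147e+00]), 'joint_vel': array([-3.48419457e-04, -1.47797496e-03,  3.95112841e-03,  5.56226089e-05,
       -6.53560671e-04, -2.49455185e-04]), 'tau': array([ 4.94917385e-04, -3.73137939e+01,  2.53010058e+01,  1.08924220e-02,
        5.13946006e-06,  8.79662167e-06]), 'eef_pos': array([ 0.17584781, -0.46747731,  0.23052112]), 'tool_rot': array([ 9.83867610e-01,  1.78895792e-01, -1.56651780e-04, -8.92618915e-04]), 'ft_force': array([1.03093167, 0.25416791, 0.37890838]), 'ft_torque': array([ 0.00875126,  0.04788291, -0.01587106]), 'grasp_force': 0.0, 'grip_width': 0.08539099226790338}
```

View pics/top0.png

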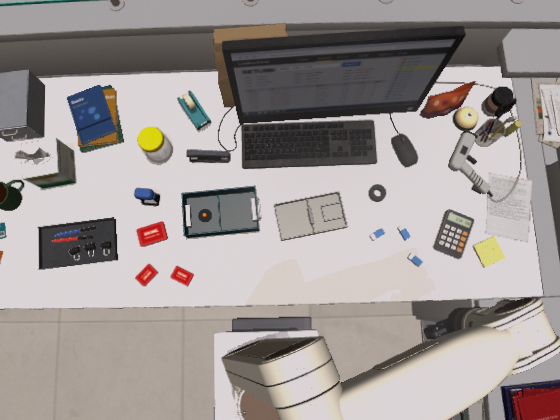

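View pics/scene0.png

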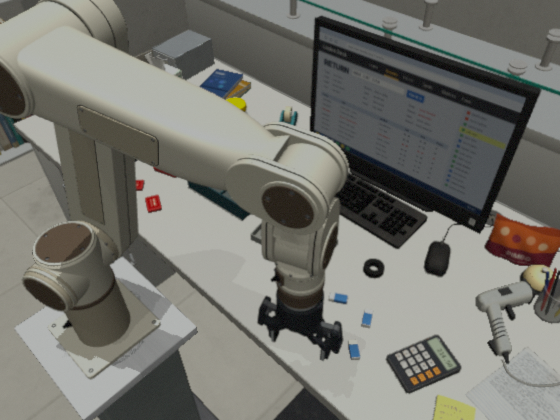

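The top view shows the box at (220,212), with the orange stub on its left at (204,215). The tray is at (311,216) with its pocket on the right. The tape roll is at (377,193), and the leftmost eraser at (377,235). The large ink pad is at (152,234), the stamp at (147,196), the stapler at (208,156) and the jar at (155,145).

```bash
cat >> h.py <<'E'
def pix2w(c,uv,z):
    p=cv2.undistortPoints(np.array(uv,float).reshape(-1,1,2),c['intrinsics'],c['distortion']).reshape(-1,2)
    d=R.from_quat(c['attitude']).apply(np.c_[p,np.ones(len(p))])
    e=c['eye']; return e+d*((np.broadcast_to(z,len(p))-e[2])/d[:,2])[:,None]
def w2pix(c,P):
    r=R.from_quat(c['attitude']).inv(); 
    return cv2.projectPoints(np.array(P,float).reshape(-1,3),r.as_rotvec(),r.apply(-c['eye']),c['intrinsics'],c['distortion'])[0].reshape(-1,2)
def crop(f,src,x0,y0,w,h,k):
    im=cv2.imread(src)[y0:y0+h,x0:x0+w]; cv2.imwrite(f,cv2.resize(im,None,fx=k,fy=k,interpolation=cv2.INTER_CUBIC))
E
python3 - <<'E'
from h import *
a=cv2.imread('pics/top0.png')
crop('pics/a.png','pics/top0.png',128,120,140,105,1)
f=lambda x,y:cv2.resize(a[y:y+100,x:x+133],None,fx=6,fy=6,interpolation=cv2.INTER_CUBIC)
cv2.imwrite('pics/L.png',f(130,180)); cv2.imwrite('pics/Rr.png',f(270,175)) 
E
```

```text
(no output)
```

View pics/L.png

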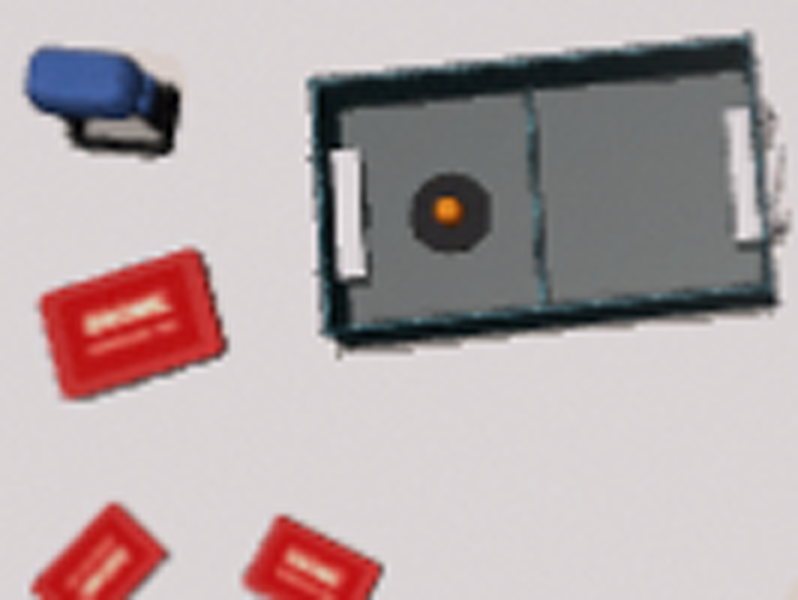

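View pics/Rr.png

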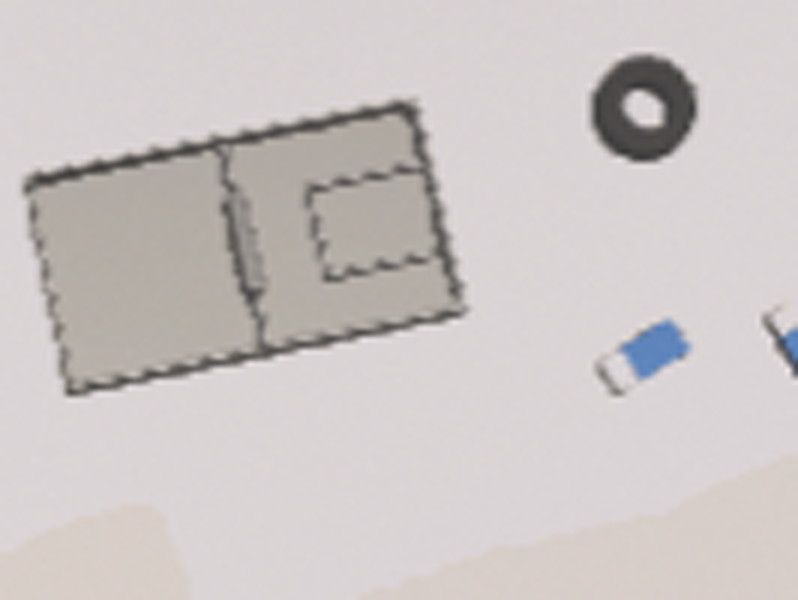

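```bash
cat > meas.py <<'E'
from h import *
import pickle
from scipy.optimize import least_squares
c=pickle.load(open('top0.pkl','rb'))
def full(p,x0,y0): return (np.array(p,float)+.5)/6-.5+[x0,y0]
def fit(name,px,z,w,h):
    W=pix2w(c,px,z)[:,:2]
    # corners in image order TL,TR,BR,BL => local (+x,+y),(+x,-y),(-x,-y),(-x,+y)
    L=np.array([[w,h],[w,-h],[-w,-h],[-w,h]])/2
    def f(q):
        C,S=np.cos(q[2]),np.sin(q[2]); return (L@np.array([[C,S],[-S,C]])+q[:2]-W).ravel()
    s=least_squares(f,[*W.mean(0),0]); q=s.x
    print(name,'xy',q[:2].round(4),'yaw deg',np.degrees(q[2]).round(2),'res mm',(1e3*s.fun.reshape(-1,2)).round(1).tolist()); return q
if __name__=='__main__':
    l=lambda p:full(p,130,180); r=lambda p:full(p,270,175)
    fit('box',l([(312,78),(750,36),(775,303),(328,333)]),.058,.134,.230)
    fit('pad',l([(40,297),(195,248),(227,350),(68,400)]),.015,.060,.090)
    fit('tray',r([(25,182),(410,103),(462,312),(68,393)]),.024,.118,.214)
    fit('eraser',r([(598,360),(672,320),(690,350),(618,395)]),.012,.021,.046)
    fit('cap',l([(28,50),(138,52),(143,112),(32,106)]),.098,.034,.058)
    print('roll',pix2w(c,r([(644,108)]),.018),'stub',pix2w(c,l([(448,210)]),.018))
    print('edge',pix2w(c,r([(592,108),(697,108)]),.018))
    print('foot corners',pix2w(c,l([(70,150),(165,157),(181,90)]),.0))
    print('small pads',pix2w(c,l([(100,560),(312,560)]),.015))
    cv2.imwrite('pics/x.png',c['image'])
    print('jar',pix2w(c,[(153,138)],.123),'stapler',pix2w(c,[(189,152),(229,158)],.05))
E
python3 meas.py
```

```text
box xy [0.5168 0.1345] yaw deg 3.71 res mm [[-1.2, -1.4], [-3.2, -1.3], [4.5, 1.3], [-0.2, 1.4]]
pad xy [0.4565 0.3577] yaw deg 17.01 res mm [[0.2, 1.5], [1.9, -2.0], [-0.3, -0.7], [-1.8, 1.3]]
tray xy [ 0.5005 -0.1466] yaw deg 10.38 res mm [[1.1, 2.2], [1.6, -1.8], [-0.9, -1.5], [-1.8, 1.1]]
eraser xy [ 0.4385 -0.3583] yaw deg 28.01 res mm [[-0.1, 0.4], [1.1, 0.5], [-1.1, -0.9], [0.2, -0.1]]
cap xy [0.5694 0.3624] yaw deg -1.09 res mm [[1.0, -1.6], [2.5, -2.6], [-0.0, 1.8], [-3.5, 2.5]]
roll [[ 0.57189905 -0.36596621  0.018     ]] stub [[0.51331559 0.18953625 0.018     ]]
edge [[ 0.57257324 -0.33793786  0.018     ]
 [ 0.57121277 -0.39457404  0.018     ]]
foot corners [[0.5550236  0.4000431  0.        ]
 [0.54985007 0.3475904  0.        ]
 [0.58707751 0.34011056 0.        ]]
small pads [[0.33225831 0.37051612 0.015     ]
 [0.33020071 0.25904411 0.015     ]]
jar [[0.73688679 0.33357953 0.123     ]] stapler [[0.71360545 0.23621037 0.05      ]
 [0.6897855  0.10690405 0.05      ]]
```

```bash
cat > ov.py <<'E'
from meas import *
def box(w,h,z0,z1,cx=0,cy=0):
    L=np.array([[w,h],[w,-h],[-w,-h],[-w,h]])/2+[cx,cy]
    return [np.c_[L,np.full(4,z)] for z in (z0,z1)]
def draw(c,img,k,x0,y0,pose,polys,col):
    x,y,yaw=pose; 
    for P in polys:
        W=R.from_euler('z',yaw,degrees=True).apply(P)+[x,y,0]
        p=(w2pix(c,W)-[x0,y0]+.5)*k-.5
        cv2.polylines(img,[np.round(p*8).astype(int)],True,col,1,cv2.LINE_AA,3)
BOX=box(.134,.230,.058,.004)[:1]+box(.128,.224,.004,.004)[:1]+box(.128,.001,.016,.016,0,.008)[:1]+box(.07,.014,.032,.032,0,.105)[:1]+box(.07,.014,.032,.032,0,-.105)[:1]+box(.010,.010,.018,.018,0,.055)[:1]
TRAY=box(.118,.214,.024,.0)[:1]+box(.056,.010,.028,.028)[:1]+box(.046,.062,.024,.024,0,-.0735)[:1]
STAMP=box(.034,.058,.102,.076)+box(.036,.052,0,0)[:1]
PAD=box(.06,.09,.015,0)[:1]; ER=box(.021,.046,.012,0)[:1]
t=np.linspace(0,2*np.pi,40); ROLL=[np.c_[r*np.cos(t),r*np.sin(t),np.full(40,z)] for r,z in((.027,.018),(.012,.018),(.027,0))]
E
python3 - <<'E'
from ov import *
a=c['image'][:,:,::-1]
f=lambda x,y:cv2.resize(a[y:y+100,x:x+133],None,fx=6,fy=6,interpolation=cv2.INTER_CUBIC)
i=f(130,180); g=(0,255,0)
for p,m in (((.5168,.1345,4.2),BOX),((.4565,.3577,17),PAD),((.570,.3655,-6),STAMP)): draw(c,i,6,130,180,p,m,g)
j=f(270,175)
for p,m in (((.5005,-.1466,10.4),TRAY),((.4385,-.3583,28),ER),((.572,-.366,0),ROLL)): draw(c,j,6,270,175,p,m,g)
cv2.imwrite('pics/o1.png',i);cv2.imwrite('pics/o2.png',j)
E
```

```text
(no output)
```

View pics/o1.png

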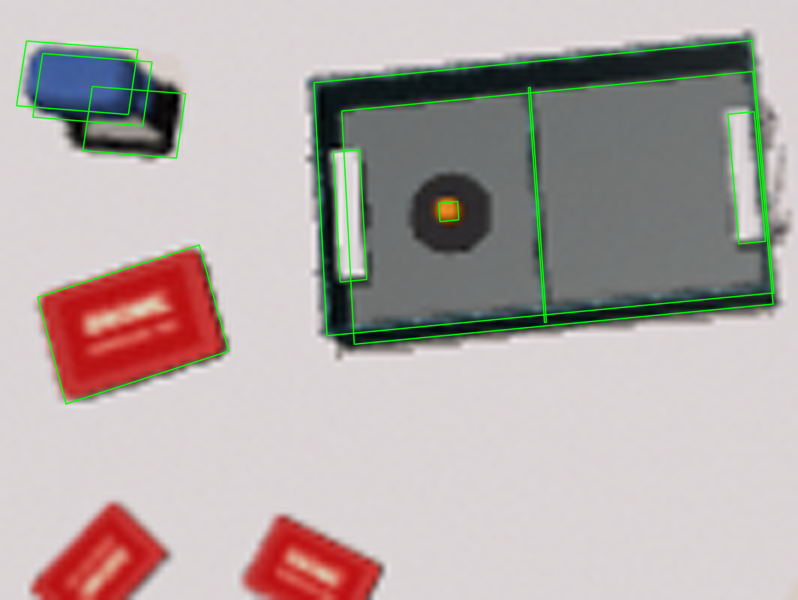

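View pics/o2.png

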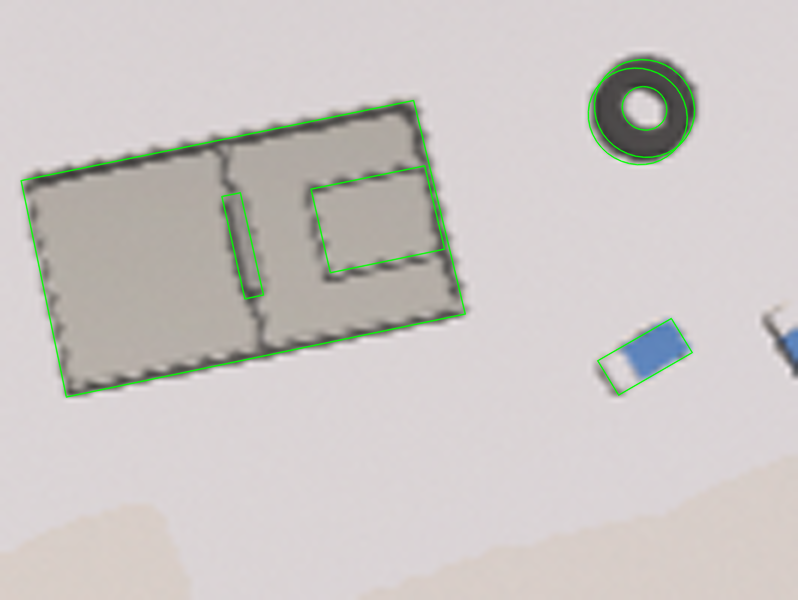

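The overlays match the picture to about 2 mm: box (.517,.135, 4.2°), tray (.5005,-.1466, 10.4°), roll (.572,-.366), pad (.4565,.3577, 17°) and eraser (.4385,-.358, 28°). The stamp is near (.570,.366) and I will check it again later. First I'll pick up the roll.

```bash
cat > plan.py <<'E'
from h import *
def go(wps,start=None):
    """wps: (x,y,z[m],tool-y yaw deg,ncalls); prints final row of each call"""
    o=bot.get_obs(); Rm=R.from_quat(o['tool_rot']).as_matrix()
    p=o['eef_pos'] if start is None else np.array(start[:3]); yaw=np.degrees(np.arctan2(Rm[1,1],Rm[0,1])) if start is None else start[3]
    print('now',p.round(4),round(yaw,2),'F',o['ft_force'].round(1),'w',round(o['grip_width'],4),'g',round(o['grasp_force'],1),'t',round(o['clock'],1))
    for x,y,z,a,n in wps:
        dp=(np.array([x,y,z])-p)/n; dt=((a-yaw+180)%360-180)/n
        for i in range(n):
            t=np.radians(yaw); Y=np.array([np.cos(t),np.sin(t),0]); X=np.array([-Y[1],Y[0],0])
            print('call', 'dx %.1f dy %.1f dz %.1f twist %.1f'%(*(1e3*np.array([X@dp,Y@dp,-dp[2]])),-dt),' len %.0f'%(1e3*np.linalg.norm(dp)))
            p=p+dp; yaw+=dt
E
python3 -c "
from plan import *
go([(.572,-.366,.12,4.2,3),(.572,-.366,.0,4.2,1)])"
```

```text
now [ 0.1758 -0.4675  0.2305] -69.39 F [1.  0.3 0.4] w 0.0854 g 0.0 t 0.1
call dx 135.5 dy 14.8 dz 36.8 twist -24.5  len 141
call dx 117.1 dy 69.7 dz 36.8 twist -24.5  len 141
call dx 77.6 dy 112.1 dz 36.8 twist -24.5  len 141
call dx -0.0 dy -0.0 dz 120.0 twist -0.0  len 120
```

>>> carry_out:
  plan:
    - {"dx": 27, "dy": 3, "dz": 7, "twist": -5, "fingers": -1}
    - {"dx": 54, "dy": 6, "dz": 15, "twist": -10, "fingers": -1}
    - {"dx": 81, "dy": 9, "dz": 22, "twist": -15, "fingers": -1}
    - {"dx": 108, "dy": 12, "dz": 29, "twist": -20, "fingers": -1}
    - {"dx": 135, "dy": 15, "dz": 37, "twist": -24.5, "fingers": -1}

```text
clock: 0.52
eef_pos: [0.3086, -0.4339, 0.1937]
tool_rot: [0.923, 0.385, -0.0, -0.0]
ft_force: [-0.2, -1.0, -0.2]
grip_width: 0.0852
grasp_force: 0.0
```

>>> carry_out:
  plan:
    - {"dx": 23, "dy": 14, "dz": 7, "twist": -5, "fingers": -1}
    - {"dx": 47, "dy": 28, "dz": 15, "twist": -10, "fingers": -1}
    - {"dx": 70, "dy": 42, "dz": 22, "twist": -15, "fingers": -1}
    - {"dx": 94, "dy": 56, "dz": 29, "twist": -20, "fingers": -1}
    - {"dx": 117, "dy": 70, "dz": 37, "twist": -24.5, "fingers": -1}

```text
clock: 0.93
eef_pos: [0.441, -0.4002, 0.1565]
tool_rot: [0.82, 0.573, -0.0, -0.0]
ft_force: [0.1, -0.2, -0.3]
grip_width: 0.0855
grasp_force: 0.0
```

>>> carry_out:
  plan:
    - {"dx": 16, "dy": 22, "dz": 7, "twist": -5, "fingers": -1}
    - {"dx": 31, "dy": 45, "dz": 15, "twist": -10, "fingers": -1}
    - {"dx": 47, "dy": 67, "dz": 22, "twist": -15, "fingers": -1}
    - {"dx": 62, "dy": 90, "dz": 29, "twist": -20, "fingers": -1}
    - {"dx": 77.5, "dy": 112, "dz": 37, "twist": -24.5, "fingers": -1}

```text
clock: 1.35
eef_pos: [0.5729, -0.3667, 0.1193]
tool_rot: [0.68, 0.734, -0.0, -0.0]
ft_force: [0.1, -0.6, 0.2]
grip_width: 0.0853
grasp_force: 0.0
```

```bash
python3 -c "
from plan import *
go([(.572,-.366,.0,4.2,1)])"
```

```text
now [ 0.5729 -0.3667  0.1193] 4.36 F [ 0.1 -0.6  0.2] w 0.0853 g 0.0 t 1.4
call dx 0.8 dy -0.8 dz 119.3 twist 0.2  len 119
```

>>> carry_out:
  plan:
    - {"dx": 0, "dy": 0, "dz": 30, "twist": 0, "fingers": -1}
    - {"dx": 1, "dy": -1, "dz": 60, "twist": 0, "fingers": -1}
    - {"dx": 1, "dy": -1, "dz": 85, "twist": 0, "fingers": -1}
    - {"dx": 1, "dy": -1, "dz": 107, "twist": 0, "fingers": -1}
    - {"dx": 1, "dy": -1, "dz": 118, "twist": 0, "fingers": -1}

```text
clock: 1.77
eef_pos: [0.5683, -0.3646, -0.0023]
tool_rot: [0.681, 0.732, -0.001, -0.004]
ft_force: [-0.3, 0.6, -0.5]
grip_width: 0.0854
grasp_force: 0.0
```

>>> carry_out:
  plan:
    - {"dx": 0, "dy": 0, "dz": 0, "twist": 0, "fingers": -0.2}
    - {"dx": 0, "dy": 0, "dz": 0, "twist": 0, "fingers": 0.2}
    - {"dx": 0, "dy": 0, "dz": 0, "twist": 0, "fingers": 1}
    - {"dx": 0, "dy": 0, "dz": 0, "twist": 0, "fingers": 1}
    - {"dx": 0, "dy": 0, "dz": 0, "twist": 0, "fingers": 1}

```text
clock: 2.18
eef_pos: [0.572, -0.3673, 0.0045]
tool_rot: [0.681, 0.732, 0.0, 0.002]
ft_force: [-0.0, 0.6, -0.9]
grip_width: 0.0508
grasp_force: 62.4
```

>>> carry_out:
  plan:
    - {"dx": 0, "dy": 0, "dz": 0, "twist": 0, "fingers": 1}
    - {"dx": 0, "dy": 0, "dz": 0, "twist": 0, "fingers": 1}
    - {"dx": 0, "dy": 0, "dz": 0, "twist": 0, "fingers": 1}
    - {"dx": 0, "dy": 0, "dz": -10, "twist": 0, "fingers": 1}
    - {"dx": 0, "dy": 0, "dz": -20, "twist": 0, "fingers": 1}

```text
clock: 2.6
eef_pos: [0.5699, -0.3659, 0.0222]
tool_rot: [0.681, 0.732, -0.0, -0.001]
ft_force: [0.1, 0.4, -0.6]
grip_width: 0.0513
grasp_force: 62.5
```

```bash
python3 -c "
from plan import *
go([(.572,-.366,.13,4.2,1),(.513,.190,.13,4.2,4),(.513,.190,.03,4.2,1)])"
```

```text
now [ 0.5699 -0.3659  0.0222] 4.11 F [ 0.1  0.4 -0.6] w 0.0513 g 62.5 t 2.6
call dx -0.2 dy 2.1 dz -107.8 twist -0.1  len 108
call dx 139.7 dy -4.5 dz -0.0 twist -0.0  len 140
call dx 139.7 dy -4.5 dz -0.0 twist -0.0  len 140
call dx 139.7 dy -4.5 dz -0.0 twist -0.0  len 140
call dx 139.7 dy -4.5 dz -0.0 twist -0.0  len 140
call dx -0.0 dy 0.0 dz 100.0 twist -0.0  len 100
```

>>> carry_out:
  plan:
    - {"dx": 0, "dy": 1, "dz": -20, "twist": 0, "fingers": 1}
    - {"dx": 0, "dy": 2, "dz": -45, "twist": 0, "fingers": 1}
    - {"dx": 0, "dy": 2, "dz": -70, "twist": 0, "fingers": 1}
    - {"dx": 0, "dy": 2, "dz": -92, "twist": 0, "fingers": 1}
    - {"dx": 0, "dy": 2, "dz": -108, "twist": 0, "fingers": 1}

```text
clock: 3.02
eef_pos: [0.5735, -0.3667, 0.1339]
tool_rot: [0.681, 0.732, 0.0, 0.002]
ft_force: [0.5, -0.2, 0.2]
grip_width: 0.0513
grasp_force: 62.5
```

>>> carry_out:
  plan:
    - {"dx": 20, "dy": 0, "dz": 0, "twist": 0, "fingers": 1}
    - {"dx": 45, "dy": -1, "dz": 0, "twist": 0, "fingers": 1}
    - {"dx": 75, "dy": -2, "dz": 0, "twist": 0, "fingers": 1}
    - {"dx": 107, "dy": -3, "dz": 0, "twist": 0, "fingers": 1}
    - {"dx": 140, "dy": -4, "dz": 0, "twist": 0, "fingers": 1}

```text
clock: 3.43
eef_pos: [0.5583, -0.2261, 0.1311]
tool_rot: [0.682, 0.732, 0.0, 0.0]
ft_force: [0.3, -0.7, -0.8]
grip_width: 0.0514
grasp_force: 62.5
```

>>> carry_out:
  plan:
    - {"dx": 33, "dy": -1, "dz": 0, "twist": 0, "fingers": 1}
    - {"dx": 66, "dy": -2, "dz": 0, "twist": 0, "fingers": 1}
    - {"dx": 99, "dy": -3, "dz": 0, "twist": 0, "fingers": 1}
    - {"dx": 132, "dy": -4, "dz": 0, "twist": 0, "fingers": 1}
    - {"dx": 165, "dy": -5, "dz": 0, "twist": 0, "fingers": 1}

```text
clock: 3.85
eef_pos: [0.5415, -0.0612, 0.1312]
tool_rot: [0.681, 0.732, 0.0, 0.0]
ft_force: [0.2, 0.8, -0.5]
grip_width: 0.0511
grasp_force: 62.5
```

>>> carry_out:
  plan:
    - {"dx": 33, "dy": -1, "dz": 0, "twist": 0, "fingers": 1}
    - {"dx": 66, "dy": -2, "dz": 0, "twist": 0, "fingers": 1}
    - {"dx": 98, "dy": -3, "dz": 0, "twist": 0, "fingers": 1}
    - {"dx": 127, "dy": -4, "dz": 0, "twist": 0, "fingers": 1}
    - {"dx": 150, "dy": -5, "dz": 0, "twist": 0, "fingers": 1}

```text
clock: 4.27
eef_pos: [0.5257, 0.0888, 0.1313]
tool_rot: [0.681, 0.733, 0.0, 0.0]
ft_force: [0.7, 0.9, -0.9]
grip_width: 0.051
grasp_force: 62.5
```

>>> carry_out:
  plan:
    - {"dx": 28, "dy": -1, "dz": 0, "twist": 0, "fingers": 1}
    - {"dx": 56, "dy": -2, "dz": 0, "twist": 0, "fingers": 1}
    - {"dx": 80, "dy": -3, "dz": 0, "twist": 0, "fingers": 1}
    - {"dx": 97, "dy": -3, "dz": 0, "twist": 0, "fingers": 1}
    - {"dx": 104, "dy": -4, "dz": 0, "twist": 0, "fingers": 1}

```text
clock: 4.68
eef_pos: [0.5145, 0.1925, 0.1311]
tool_rot: [0.68, 0.733, 0.001, 0.0]
ft_force: [1.1, 0.5, 0.5]
grip_width: 0.0516
grasp_force: 62.5
```

```bash
python3 -c "
from plan import *
go([(.513,.190,.13,4.2,1),(.513,.190,.03,4.2,1)])
import pickle
c=shot('scene','pics/s1.png'); pickle.dump(c,open('s1.pkl','wb'))
crop('pics/s1c.png','pics/s1.png',120,80,200,150,4)"
```

```text
now [0.5145 0.1925 0.1311] 4.29 F [1.1 0.5 0.5] w 0.0516 g 62.5 t 4.7
call dx -2.3 dy -1.7 dz 1.1 twist 0.1  len 3
call dx 0.0 dy 0.0 dz 100.0 twist -0.0  len 100
```

View pics/s1c.png

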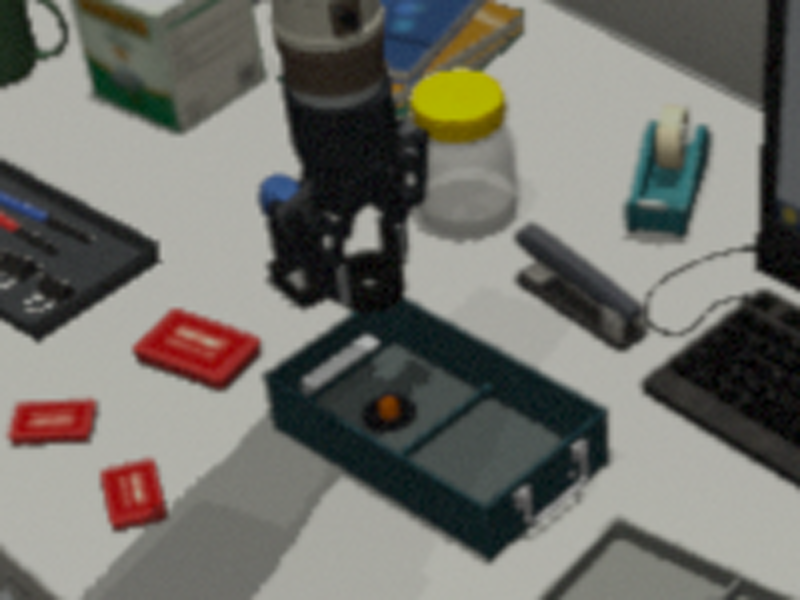

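```bash
python3 -c "
from ov import *
s=pickle.load(open('s1.pkl','rb'))
i=cv2.resize(s['image'][100:190,170:270,::-1],None,fx=7,fy=6.6,interpolation=cv2.INTER_CUBIC)
i=cv2.resize(s['image'][105:190,170:270,::-1],None,fx=7,fy=7,interpolation=cv2.INTER_CUBIC)
i=np.clip(i.astype(float)*1.8+20,0,255).astype(np.uint8)
draw(s,i,7,170,105,(.5145,.1925,0),[r+[0,0,.1295] for r in ROLL],(0,255,0))
draw(s,i,7,170,105,(.517,.135,4.2),BOX,(255,255,0))
cv2.imwrite('pics/o3.png',i)"
```

```text
(no output)
```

View pics/o3.png

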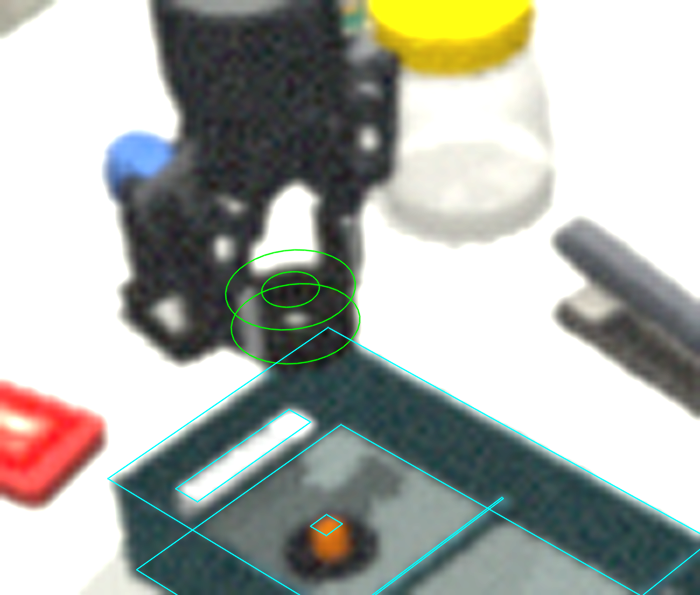

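>>> carry_out:
  plan:
    - {"dx": -2, "dy": -1.5, "dz": 10, "twist": 0, "fingers": 1}
    - {"dx": -2, "dy": -1.5, "dz": 30, "twist": 0, "fingers": 1}
    - {"dx": -2, "dy": -1.5, "dz": 50, "twist": 0, "fingers": 1}
    - {"dx": -2, "dy": -1.5, "dz": 65, "twist": 0, "fingers": 1}
    - {"dx": -2, "dy": -1.5, "dz": 71, "twist": 0, "fingers": 1}

```text
clock: 5.15
eef_pos: [0.5118, 0.186, 0.0573]
tool_rot: [0.682, 0.732, -0.002, -0.001]
ft_force: [-0.0, -0.6, -1.4]
grip_width: 0.0516
grasp_force: 62.5
```

>>> carry_out:
  plan:
    - {"dx": 0, "dy": 0, "dz": 0, "twist": 0, "fingers": 1}
    - {"dx": 0, "dy": 0, "dz": 8, "twist": 0, "fingers": 1}
    - {"dx": 0, "dy": 0, "dz": 16, "twist": 0, "fingers": 1}
    - {"dx": 0, "dy": 0, "dz": 24, "twist": 0, "fingers": 1}
    - {"dx": 0, "dy": 0, "dz": 32, "twist": 0, "fingers": 1}

```text
clock: 5.57
eef_pos: [0.5137, 0.1879, 0.0271]
tool_rot: [0.681, 0.732, 0.0, 0.0]
ft_force: [-0.2, -0.4, -0.9]
grip_width: 0.0511
grasp_force: 62.5
```

```bash
python3 -c "
from plan import *
go([(.513,.190,.009,4.2,1)])"
```

```text
now [0.5137 0.1879 0.0271] 4.11 F [-0.2 -0.4 -0.9] w 0.0511 g 62.5 t 5.6
call dx 2.2 dy -0.6 dz 18.1 twist -0.1  len 18
```

>>> carry_out:
  plan:
    - {"dx": 2, "dy": -0.5, "dz": 0, "twist": 0, "fingers": 1}
    - {"dx": 2, "dy": -0.5, "dz": 5, "twist": 0, "fingers": 1}
    - {"dx": 2, "dy": -0.5, "dz": 10, "twist": 0, "fingers": 1}
    - {"dx": 2, "dy": -0.5, "dz": 15, "twist": 0, "fingers": 1}
    - {"dx": 2, "dy": -0.5, "dz": 18, "twist": 0, "fingers": 1}

```text
clock: 5.98
eef_pos: [0.5124, 0.1898, 0.0086]
tool_rot: [0.681, 0.732, -0.0, -0.0]
ft_force: [0.1, -0.9, -0.6]
grip_width: 0.0515
grasp_force: 62.5
```

>>> carry_out:
  plan:
    - {"dx": 0, "dy": 0, "dz": 0, "twist": 0, "fingers": 1}
    - {"dx": 0, "dy": 0, "dz": 1, "twist": 0, "fingers": 1}
    - {"dx": 0, "dy": 0, "dz": 1, "twist": 0, "fingers": 1}
    - {"dx": 0, "dy": 0, "dz": 1, "twist": 0, "fingers": 1}
    - {"dx": 0, "dy": 0, "dz": 1, "twist": 0, "fingers": 1}

```text
clock: 6.4
eef_pos: [0.5128, 0.1898, 0.0084]
tool_rot: [0.681, 0.732, 0.0, 0.0]
ft_force: [0.5, -0.1, 0.5]
grip_width: 0.0513
grasp_force: 62.5
```

>>> carry_out:
  plan:
    - {"dx": 0, "dy": 0, "dz": 0, "twist": 0, "fingers": 0}
    - {"dx": 0, "dy": 0, "dz": 0, "twist": 0, "fingers": -0.6}
    - {"dx": 0, "dy": 0, "dz": 0, "twist": 0, "fingers": -0.6}
    - {"dx": 0, "dy": 0, "dz": 0, "twist": 0, "fingers": -0.6}
    - {"dx": 0, "dy": 0, "dz": 0, "twist": 0, "fingers": -0.6}

```text
clock: 6.82
eef_pos: [0.5128, 0.1898, 0.0084]
tool_rot: [0.681, 0.732, 0.0, 0.0]
ft_force: [-0.2, 0.1, 0.5]
grip_width: 0.0684
grasp_force: 0.0
```

>>> carry_out:
  plan:
    - {"dx": 0, "dy": 0, "dz": -10, "twist": 0, "fingers": -0.6}
    - {"dx": 0, "dy": 0, "dz": -35, "twist": 0, "fingers": -0.6}
    - {"dx": 0, "dy": 0, "dz": -70, "twist": 0, "fingers": -0.6}
    - {"dx": 0, "dy": 0, "dz": -100, "twist": 0, "fingers": -1}
    - {"dx": 0, "dy": 0, "dz": -121, "twist": 0, "fingers": -1}

```text
clock: 7.23
eef_pos: [0.5139, 0.1902, 0.1332]
tool_rot: [0.681, 0.732, 0.002, 0.001]
ft_force: [0.5, 0.3, 0.5]
grip_width: 0.0854
grasp_force: 0.0
```

```bash
python3 -c "
from plan import *
go([(.4565,.3577,.13,17,1),(.4565,.3577,-.002,17,1)])
import pickle
for n in ['top','scene']:
  c=shot(n,f'pics/{n}2.png'); pickle.dump(c,open(n+'2.pkl','wb'))
"
```

```text
now [0.5139 0.1902 0.1332] 4.11 F [0.5 0.3 0.5] w 0.0854 g 0.0 t 7.2
call dx 171.1 dy -45.2 dz 3.2 twist -12.9  len 177
call dx 0.0 dy 0.0 dz 132.0 twist -0.0  len 132
```

>>> carry_out:
  plan:
    - {"dx": 30, "dy": -8, "dz": 0, "twist": -2, "fingers": -1}
    - {"dx": 68, "dy": -18, "dz": 1, "twist": -5, "fingers": -1}
    - {"dx": 107, "dy": -28, "dz": 2, "twist": -8, "fingers": -1}
    - {"dx": 144, "dy": -38, "dz": 3, "twist": -11, "fingers": -1}
    - {"dx": 171, "dy": -45, "dz": 3, "twist": -13, "fingers": -1}

```text
clock: 7.75
eef_pos: [0.4537, 0.3594, 0.1257]
tool_rot: [0.592, 0.806, -0.0, -0.001]
ft_force: [0.8, -0.1, -0.5]
grip_width: 0.0852
grasp_force: 0.0
```

>>> carry_out:
  plan:
    - {"dx": 0, "dy": 0, "dz": 20, "twist": 0, "fingers": -1}
    - {"dx": 0, "dy": 0, "dz": 45, "twist": 0, "fingers": -1}
    - {"dx": 0, "dy": 0, "dz": 70, "twist": 0, "fingers": -1}
    - {"dx": 0, "dy": 0, "dz": 85, "twist": 0, "fingers": -1}
    - {"dx": 0, "dy": 0, "dz": 90, "twist": 0, "fingers": -1}

```text
clock: 8.17
eef_pos: [0.4529, 0.3554, 0.0326]
tool_rot: [0.594, 0.805, -0.003, -0.001]
ft_force: [-0.5, 0.3, -0.2]
grip_width: 0.0855
grasp_force: 0.0
```

>>> carry_out:
  plan:
    - {"dx": 0, "dy": 0, "dz": 0, "twist": 0, "fingers": -1}
    - {"dx": 0, "dy": 0, "dz": 0, "twist": 0, "fingers": -1}
    - {"dx": 0, "dy": 0, "dz": 0, "twist": 0, "fingers": -1}
    - {"dx": 0, "dy": 0, "dz": 0, "twist": 0, "fingers": -1}
    - {"dx": 0, "dy": 0, "dz": 0, "twist": 0, "fingers": -1}

```text
clock: 8.58
eef_pos: [0.4564, 0.3577, 0.0376]
tool_rot: [0.594, 0.804, 0.001, 0.0]
ft_force: [-0.3, -0.7, -0.2]
grip_width: 0.0856
grasp_force: 0.0
```

```bash
python3 -c "
from plan import *
go([(.4565,.3577,-.002,17,1)])
from ov import *
s=pickle.load(open('top2.pkl','rb'));t=pickle.load(open('scene2.pkl','rb'))
k=5
a=cv2.resize(s['image'][180:260,130:210,::-1],None,fx=k,fy=k,interpolation=cv2.INTER_CUBIC)
draw(s,a,k,130,180,(.517,.135,4.2),BOX[3:4]+BOX[5:],(0,255,0))
draw(s,a,k,130,180,(.570,.3665,-4),STAMP,(0,255,0))
b=cv2.resize(t['image'][90:200,150:230,::-1],None,fx=k,fy=k,interpolation=cv2.INTER_CUBIC)
draw(t,b,k,150,90,(.570,.3665,-4),STAMP,(0,255,0)); draw(t,b,k,150,90,(.5128,.1898,0),[r+[0,0,.004] for r in ROLL],(0,255,0))
o=np.zeros((550,800,3),np.uint8); o[:400,:400]=a; o[:550,400:]=b; cv2.imwrite('pics/o4.png',o)"
```

```text
now [0.4564 0.3577 0.0376] 17.11 F [-0.3 -0.7 -0.2] w 0.0856 g 0.0 t 8.6
call dx -0.0 dy 0.1 dz 39.6 twist 0.1  len 40
```

View pics/o4.png

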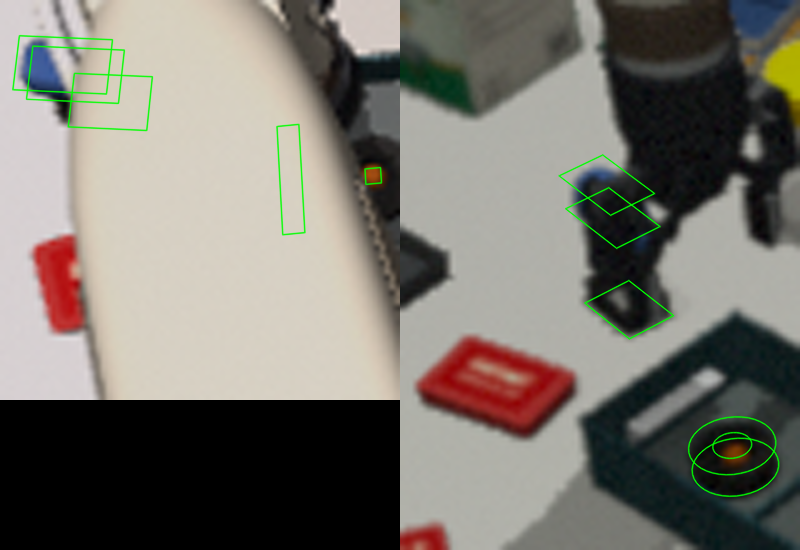

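The roll is down over the stub: its overlay at (733,450) matches and the orange pin shows through the hole. The stamp pose fits too. Next I'll grip the ink pad.

>>> carry_out:
  plan:
    - {"dx": 0, "dy": 0, "dz": 8, "twist": 0, "fingers": -1}
    - {"dx": 0, "dy": 0, "dz": 18, "twist": 0, "fingers": -1}
    - {"dx": 0, "dy": 0, "dz": 28, "twist": 0, "fingers": -1}
    - {"dx": 0, "dy": 0, "dz": 36, "twist": 0, "fingers": -1}
    - {"dx": 0, "dy": 0, "dz": 38.5, "twist": 0, "fingers": -1}

```text
clock: 9.0
eef_pos: [0.454, 0.356, -0.0048]
tool_rot: [0.594, 0.804, -0.002, -0.001]
ft_force: [-1.0, -0.2, -0.1]
grip_width: 0.0857
grasp_force: 0.0
```

>>> carry_out:
  plan:
    - {"dx": 0, "dy": 0, "dz": 0, "twist": 0, "fingers": -0.7}
    - {"dx": 0, "dy": 0, "dz": 0, "twist": 0, "fingers": -0.3}
    - {"dx": 0, "dy": 0, "dz": 0, "twist": 0, "fingers": 0}
    - {"dx": 0, "dy": 0, "dz": 0, "twist": 0, "fingers": 1}
    - {"dx": 0, "dy": 0, "dz": 0, "twist": 0, "fingers": 1}

```text
clock: 9.42
eef_pos: [0.4559, 0.3574, -0.0017]
tool_rot: [0.594, 0.804, 0.0, 0.0]
ft_force: [0.1, -1.0, 1.7]
grip_width: 0.0581
grasp_force: 66.5
```

>>> carry_out:
  plan:
    - {"dx": 0, "dy": 0, "dz": 0, "twist": 0, "fingers": 1}
    - {"dx": 0, "dy": 0, "dz": 0, "twist": 0, "fingers": 1}
    - {"dx": 0, "dy": 0, "dz": 0, "twist": 0, "fingers": 1}
    - {"dx": 0, "dy": 0, "dz": -5, "twist": 0, "fingers": 1}
    - {"dx": 0, "dy": 0, "dz": -15, "twist": 0, "fingers": 1}

```text
clock: 9.83
eef_pos: [0.4543, 0.3562, 0.0118]
tool_rot: [0.594, 0.804, -0.002, -0.0]
ft_force: [0.6, -0.2, -1.3]
grip_width: 0.0582
grasp_force: 66.3
```

>>> carry_out:
  plan:
    - {"dx": 0, "dy": 0, "dz": -20, "twist": 0, "fingers": 1}
    - {"dx": 0, "dy": 0, "dz": -45, "twist": 0, "fingers": 1}
    - {"dx": 0, "dy": 0, "dz": -70, "twist": 0, "fingers": 1}
    - {"dx": 0, "dy": 0, "dz": -88, "twist": 0, "fingers": 1}
    - {"dx": 0, "dy": 0, "dz": -95, "twist": 0, "fingers": 1}

```text
clock: 10.25
eef_pos: [0.4571, 0.3584, 0.1119]
tool_rot: [0.594, 0.804, 0.003, 0.001]
ft_force: [0.3, 0.7, -0.7]
grip_width: 0.0581
grasp_force: 66.4
```

```bash
python3 -c "
from plan import *
go([(.5205,.0875,.11,4.2,2),(.5205,.0875,.03,4.2,1)])"
```

```text
now [0.4571 0.3584 0.1119] 17.12 F [ 0.3  0.7 -0.7] w 0.0581 g 66.4 t 10.2
call dx -138.8 dy -9.6 dz 1.0 twist 6.5  len 139
call dx -139.0 dy 6.1 dz 1.0 twist 6.5  len 139
call dx 0.0 dy 0.0 dz 80.0 twist -0.0  len 80
```

>>> carry_out:
  plan:
    - {"dx": -18, "dy": -1, "dz": 0, "twist": 1, "fingers": 1}
    - {"dx": -45, "dy": -3, "dz": 0, "twist": 2.5, "fingers": 1}
    - {"dx": -76, "dy": -5, "dz": 1, "twist": 4, "fingers": 1}
    - {"dx": -108, "dy": -7, "dz": 1, "twist": 5.5, "fingers": 1}
    - {"dx": -139, "dy": -9.5, "dz": 1, "twist": 6.5, "fingers": 1}

```text
clock: 10.67
eef_pos: [0.4869, 0.2201, 0.1063]
tool_rot: [0.639, 0.769, -0.001, -0.0]
ft_force: [0.8, 0.5, -0.9]
grip_width: 0.0584
grasp_force: 66.4
```

>>> carry_out:
  plan:
    - {"dx": -33, "dy": 1.5, "dz": 0, "twist": 1.5, "fingers": 1}
    - {"dx": -66, "dy": 3, "dz": 0, "twist": 3, "fingers": 1}
    - {"dx": -98, "dy": 4, "dz": 0, "twist": 4.5, "fingers": 1}
    - {"dx": -125, "dy": 5.5, "dz": 0, "twist": 6, "fingers": 1}
    - {"dx": -139, "dy": 6, "dz": 0, "twist": 6.5, "fingers": 1}

```text
clock: 11.08
eef_pos: [0.5188, 0.0828, 0.1064]
tool_rot: [0.683, 0.731, -0.001, 0.0]
ft_force: [-0.2, 0.3, -0.8]
grip_width: 0.0584
grasp_force: 66.3
```

>>> carry_out:
  plan:
    - {"dx": 0, "dy": 0, "dz": 0, "twist": 0, "fingers": 1}
    - {"dx": 0, "dy": 0, "dz": 0, "twist": 0, "fingers": 1}
    - {"dx": 0, "dy": 0, "dz": 0, "twist": 0, "fingers": 1}
    - {"dx": 0, "dy": 0, "dz": 0, "twist": 0, "fingers": 1}
    - {"dx": 0, "dy": 0, "dz": 0, "twist": 0, "fingers": 1}

```text
clock: 11.5
eef_pos: [0.5186, 0.0871, 0.1067]
tool_rot: [0.681, 0.733, -0.0, -0.0]
ft_force: [0.7, 0.5, -0.4]
grip_width: 0.0581
grasp_force: 66.3
```

```bash
python3 -c "
from plan import *
go([(.5205,.0875,.03,4.2,1),(.5205,.0875,.005,4.2,1)])"
```

```text
now [0.5186 0.0871 0.1067] 4.22 F [ 0.7  0.5 -0.4] w 0.0581 g 66.3 t 11.5
call dx 0.3 dy 2.0 dz 76.7 twist 0.0  len 77
call dx 0.0 dy 0.0 dz 25.0 twist -0.0  len 25
```

>>> carry_out:
  plan:
    - {"dx": 0, "dy": 1, "dz": 15, "twist": 0, "fingers": 1}
    - {"dx": 0, "dy": 2, "dz": 34, "twist": 0, "fingers": 1}
    - {"dx": 0, "dy": 2, "dz": 54, "twist": 0, "fingers": 1}
    - {"dx": 0, "dy": 2, "dz": 70, "twist": 0, "fingers": 1}
    - {"dx": 0, "dy": 2, "dz": 77, "twist": 0, "fingers": 1}

```text
clock: 11.92
eef_pos: [0.519, 0.0868, 0.0276]
tool_rot: [0.681, 0.733, -0.002, -0.001]
ft_force: [-0.6, -0.3, -1.2]
grip_width: 0.0586
grasp_force: 66.4
```

>>> carry_out:
  plan:
    - {"dx": 0, "dy": 0, "dz": 0, "twist": 0, "fingers": 1}
    - {"dx": 0, "dy": 0, "dz": 6, "twist": 0, "fingers": 1}
    - {"dx": 0, "dy": 0, "dz": 13, "twist": 0, "fingers": 1}
    - {"dx": 0, "dy": 0, "dz": 20, "twist": 0, "fingers": 1}
    - {"dx": 0, "dy": 0, "dz": 24.5, "twist": 0, "fingers": 1}

```text
clock: 12.33
eef_pos: [0.521, 0.0862, 0.005]
tool_rot: [0.681, 0.732, 0.0, 0.0]
ft_force: [-0.7, -0.3, -1.4]
grip_width: 0.0586
grasp_force: 66.4
```

>>> carry_out:
  plan:
    - {"dx": 0, "dy": 0, "dz": 0, "twist": 0, "fingers": 1}
    - {"dx": 0, "dy": 0, "dz": 0, "twist": 0, "fingers": 1}
    - {"dx": 0, "dy": 0, "dz": 0, "twist": 0, "fingers": 1}
    - {"dx": 0, "dy": 0, "dz": 0, "twist": 0, "fingers": 1}
    - {"dx": 0, "dy": 0, "dz": 0, "twist": 0, "fingers": 1}

```text
clock: 12.75
eef_pos: [0.521, 0.0861, 0.0056]
tool_rot: [0.681, 0.732, 0.0, 0.0]
ft_force: [0.7, 0.1, -0.5]
grip_width: 0.0583
grasp_force: 66.3
```

>>> carry_out:
  plan:
    - {"dx": 0, "dy": 0, "dz": 0, "twist": 0, "fingers": -0.6}
    - {"dx": 0, "dy": 0, "dz": 0, "twist": 0, "fingers": -0.65}
    - {"dx": 0, "dy": 0, "dz": 0, "twist": 0, "fingers": -0.65}
    - {"dx": 0, "dy": 0, "dz": 0, "twist": 0, "fingers": -0.65}
    - {"dx": 0, "dy": 0, "dz": 0, "twist": 0, "fingers": -0.65}

```text
clock: 13.17
eef_pos: [0.5213, 0.0862, 0.0056]
tool_rot: [0.681, 0.732, 0.0, 0.0]
ft_force: [1.3, 0.4, 1.0]
grip_width: 0.0702
grasp_force: 0.7
```

>>> carry_out:
  plan:
    - {"dx": 0, "dy": 0, "dz": -10, "twist": 0, "fingers": -0.65}
    - {"dx": 0, "dy": 0, "dz": -35, "twist": 0, "fingers": -0.65}
    - {"dx": 0, "dy": 0, "dz": -70, "twist": 0, "fingers": -0.65}
    - {"dx": 0, "dy": 0, "dz": -100, "twist": 0, "fingers": -0.3}
    - {"dx": 0, "dy": 0, "dz": -120, "twist": 0, "fingers": 0.2}

```text
clock: 13.58
eef_pos: [0.5218, 0.0863, 0.129]
tool_rot: [0.681, 0.732, 0.001, 0.001]
ft_force: [0.2, -0.9, 0.4]
grip_width: 0.0475
grasp_force: 0.0
```

```bash
python3 -c "
from plan import *
go([(.5005,-.1466,.10,100.4,3),(.5005,-.1466,.04,100.4,1),(.5005,-.1466,.007,100.4,1)])"
```

```text
now [0.5218 0.0863 0.129 ] 4.12 F [ 0.2 -0.9  0.4] w 0.0475 g 0.0 t 13.6
call dx -76.9 dy -12.6 dz 9.7 twist -32.1  len 79
call dx -58.5 dy -51.6 dz 9.7 twist -32.1  len 79
call dx -22.1 dy -74.8 dz 9.7 twist -32.1  len 79
call dx -0.0 dy -0.0 dz 60.0 twist 0.0  len 60
call dx 0.0 dy 0.0 dz 33.0 twist -0.0  len 33
```

>>> carry_out:
  plan:
    - {"dx": -15, "dy": -2, "dz": 2, "twist": -6, "fingers": 0.3}
    - {"dx": -30, "dy": -5, "dz": 4, "twist": -12.5, "fingers": 0.3}
    - {"dx": -46, "dy": -7.5, "dz": 6, "twist": -19, "fingers": 0.3}
    - {"dx": -62, "dy": -10, "dz": 8, "twist": -25.5, "fingers": 0.3}
    - {"dx": -77, "dy": -12.5, "dz": 8, "twist": -32, "fingers": 0.3}

```text
clock: 14.0
eef_pos: [0.5131, 0.0077, 0.1176]
tool_rot: [0.451, 0.893, -0.0, -0.0]
ft_force: [-0.1, -0.1, 0.1]
grip_width: 0.0295
grasp_force: 0.0
```

>>> carry_out:
  plan:
    - {"dx": -12, "dy": -10, "dz": 2, "twist": -6.5, "fingers": 0.3}
    - {"dx": -24, "dy": -20, "dz": 4, "twist": -13, "fingers": 0.3}
    - {"dx": -35, "dy": -31, "dz": 6, "twist": -19.5, "fingers": 0.3}
    - {"dx": -47, "dy": -41, "dz": 8, "twist": -26, "fingers": 0.3}
    - {"dx": -58.5, "dy": -51.5, "dz": 9, "twist": -32, "fingers": 0.3}

```text
clock: 14.42
eef_pos: [0.5062, -0.0698, 0.1087]
tool_rot: [0.187, 0.982, 0.0, -0.0]
ft_force: [0.3, -0.3, -0.6]
grip_width: 0.0297
grasp_force: 0.0
```

>>> carry_out:
  plan:
    - {"dx": -5, "dy": -16, "dz": 2, "twist": -6.5, "fingers": 0.3}
    - {"dx": -10, "dy": -33, "dz": 4, "twist": -13, "fingers": 0.3}
    - {"dx": -14, "dy": -50, "dz": 6, "twist": -19.5, "fingers": 0.3}
    - {"dx": -18, "dy": -65, "dz": 8, "twist": -26, "fingers": 0.3}
    - {"dx": -22, "dy": -75, "dz": 9, "twist": -32, "fingers": 0.3}

```text
clock: 14.83
eef_pos: [0.4983, -0.1481, 0.0996]
tool_rot: [-0.09, 0.996, 0.0, -0.0]
ft_force: [-0.4, 0.5, 0.2]
grip_width: 0.0295
grasp_force: 0.0
```

>>> carry_out:
  plan:
    - {"dx": 0, "dy": 0, "dz": 10, "twist": 0, "fingers": 0.3}
    - {"dx": 0, "dy": 0, "dz": 25, "twist": 0, "fingers": 0.3}
    - {"dx": 0, "dy": 0, "dz": 40, "twist": 0, "fingers": 0.3}
    - {"dx": 0, "dy": 0, "dz": 45, "twist": 0, "fingers": 0.3}
    - {"dx": 0, "dy": 0, "dz": 45, "twist": 0, "fingers": 0.3}

```text
clock: 15.25
eef_pos: [0.4976, -0.1459, 0.0526]
tool_rot: [-0.088, 0.996, 0.001, -0.002]
ft_force: [-0.6, -0.6, -0.1]
grip_width: 0.0303
grasp_force: 0.0
```

```bash
python3 -c "
from plan import *
go([(.5005,-.1466,.007,100.4,1)])
from ov import *
s=shot('top','pics/top3.png');t=shot('scene','pics/scene3.png')
k=5
a=cv2.resize(s['image'][170:280,180:260,::-1],None,fx=k,fy=k,interpolation=cv2.INTER_CUBIC)
pad=[p+[0,0,.004] for p in PAD]
b=cv2.resize(t['image'][120:230,180:260,::-1],None,fx=k,fy=k,interpolation=cv2.INTER_CUBIC)
for c_,i,x0,y0 in((s,a,180,170),(t,b,180,120)):
  draw(c_,i,k,x0,y0,(.517,.135,4.2),BOX[:1]+BOX[2:3],(0,255,0))
  draw(c_,i,k,x0,y0,(.521,.0862,4.2),pad,(0,255,255))
cv2.imwrite('pics/o5.png',np.hstack([a,b]))"
```

```text
now [ 0.4976 -0.1459  0.0526] 100.05 F [-0.6 -0.6 -0.1] w 0.0303 g 0.0 t 15.2
call dx -2.8 dy -1.2 dz 45.6 twist -0.3  len 46
```

View pics/o5.png

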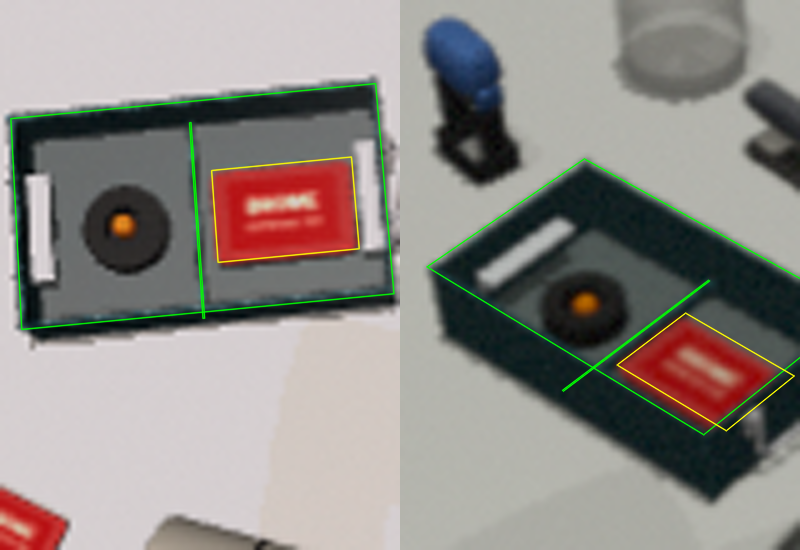

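The pad lies flat in its bay and the roll sits over the stub. Both overlays match. Next is the tray.

>>> carry_out:
  plan:
    - {"dx": -2.5, "dy": -1, "dz": 5, "twist": 0, "fingers": 0.3}
    - {"dx": -2.5, "dy": -1, "dz": 17, "twist": 0, "fingers": 0.3}
    - {"dx": -2.5, "dy": -1, "dz": 30, "twist": 0, "fingers": 0.3}
    - {"dx": -2.5, "dy": -1, "dz": 40, "twist": 0, "fingers": 0.3}
    - {"dx": -2.5, "dy": -1, "dz": 45, "twist": 0, "fingers": 0.3}

```text
clock: 15.77
eef_pos: [0.5016, -0.1473, 0.0084]
tool_rot: [-0.088, 0.996, 0.0, -0.0]
ft_force: [-0.5, 0.8, -0.1]
grip_width: 0.0299
grasp_force: 0.0
```

>>> carry_out:
  plan:
    - {"dx": 0, "dy": 0, "dz": 0, "twist": 0, "fingers": 0.3}
    - {"dx": 0, "dy": 0, "dz": 0, "twist": 0, "fingers": 0.5}
    - {"dx": 0, "dy": 0, "dz": 0, "twist": 0, "fingers": 0.7}
    - {"dx": 0, "dy": 0, "dz": 0, "twist": 0, "fingers": 1}
    - {"dx": 0, "dy": 0, "dz": 0, "twist": 0, "fingers": 1}

```text
clock: 16.18
eef_pos: [0.5026, -0.1478, 0.0102]
tool_rot: [-0.088, 0.996, -0.0, 0.001]
ft_force: [-0.7, -0.4, 2.1]
grip_width: 0.0082
grasp_force: 61.0
```

>>> carry_out:
  plan:
    - {"dx": 0, "dy": 0, "dz": 0, "twist": 0, "fingers": 1}
    - {"dx": 0, "dy": 0, "dz": 0, "twist": 0, "fingers": 1}
    - {"dx": 0, "dy": 0, "dz": 0, "twist": 0, "fingers": 1}
    - {"dx": 0, "dy": 0, "dz": 0, "twist": 0, "fingers": 1}
    - {"dx": 0, "dy": 0, "dz": 0, "twist": 0, "fingers": 1}

```text
clock: 16.6
eef_pos: [0.5027, -0.1478, 0.0102]
tool_rot: [-0.088, 0.996, -0.0, 0.001]
ft_force: [-0.2, -0.4, 5.6]
grip_width: 0.0081
grasp_force: 61.4
```

```bash
python3 -c "
from plan import *
go([(.5005,-.1466,.12,100.4,1)])"
```

```text
now [ 0.5027 -0.1478  0.0102] 100.11 F [-0.2 -0.4  5.6] w 0.0081 g 61.4 t 16.6
call dx 1.9 dy 1.5 dz -109.8 twist -0.3  len 110
```

>>> carry_out:
  plan:
    - {"dx": 0, "dy": 0, "dz": -5, "twist": 0, "fingers": 1}
    - {"dx": 0, "dy": 0, "dz": -18, "twist": 0, "fingers": 1}
    - {"dx": 0, "dy": 0, "dz": -40, "twist": 0, "fingers": 1}
    - {"dx": 0, "dy": 0, "dz": -65, "twist": 0, "fingers": 1}
    - {"dx": 0, "dy": 0, "dz": -85, "twist": 0, "fingers": 1}

```text
clock: 17.02
eef_pos: [0.5012, -0.1473, 0.0951]
tool_rot: [-0.088, 0.996, 0.0, -0.001]
ft_force: [0.9, -0.5, -2.0]
grip_width: 0.0085
grasp_force: 60.5
```

>>> carry_out:
  plan:
    - {"dx": 0, "dy": 0, "dz": -12, "twist": 0, "fingers": 1}
    - {"dx": 0, "dy": 0, "dz": -20, "twist": 0, "fingers": 1}
    - {"dx": 0, "dy": 0, "dz": -25, "twist": 0, "fingers": 1}
    - {"dx": 0, "dy": 0, "dz": -25, "twist": 0, "fingers": 1}
    - {"dx": 0, "dy": 0, "dz": -25, "twist": 0, "fingers": 1}

```text
clock: 17.43
eef_pos: [0.5013, -0.1473, 0.1185]
tool_rot: [-0.088, 0.996, 0.0, -0.001]
ft_force: [-0.3, -0.3, -2.0]
grip_width: 0.0081
grasp_force: 60.5
```

```bash
python3 -c "
from plan import *
go([(.519,.135,.12,94.2,3)])"
```

```text
now [ 0.5013 -0.1473  0.1185] 100.12 F [-0.3 -0.3 -2. ] w 0.0081 g 60.5 t 17.4
call dx -22.3 dy 91.6 dz -0.5 twist 2.0  len 94
call dx -19.2 dy 92.3 dz -0.5 twist 2.0  len 94
call dx -16.0 dy 92.9 dz -0.5 twist 2.0  len 94
```

>>> carry_out:
  plan:
    - {"dx": -3, "dy": 12, "dz": 0, "twist": 0.3, "fingers": 1}
    - {"dx": -7, "dy": 29, "dz": 0, "twist": 0.7, "fingers": 1}
    - {"dx": -12, "dy": 49, "dz": 0, "twist": 1, "fingers": 1}
    - {"dx": -17, "dy": 70, "dz": 0, "twist": 1.5, "fingers": 1}
    - {"dx": -22, "dy": 91.5, "dz": 0, "twist": 2, "fingers": 1}

```text
clock: 17.85
eef_pos: [0.5064, -0.0528, 0.1178]
tool_rot: [-0.07, 0.998, 0.0, -0.001]
ft_force: [0.7, -0.2, -1.6]
grip_width: 0.0089
grasp_force: 60.5
```

>>> carry_out:
  plan:
    - {"dx": -4, "dy": 19, "dz": 0, "twist": 0.4, "fingers": 1}
    - {"dx": -8, "dy": 37, "dz": 0, "twist": 0.8, "fingers": 1}
    - {"dx": -12, "dy": 56, "dz": 0, "twist": 1.2, "fingers": 1}
    - {"dx": -15, "dy": 74, "dz": 0, "twist": 1.6, "fingers": 1}
    - {"dx": -19, "dy": 92, "dz": 0, "twist": 2, "fingers": 1}

```text
clock: 18.27
eef_pos: [0.512, 0.0411, 0.1178]
tool_rot: [-0.053, 0.999, -0.0, -0.002]
ft_force: [-0.6, -0.5, -1.7]
grip_width: 0.0084
grasp_force: 60.5
```

>>> carry_out:
  plan:
    - {"dx": -4, "dy": 20, "dz": 0, "twist": 0.5, "fingers": 1}
    - {"dx": -8, "dy": 43, "dz": 0, "twist": 1, "fingers": 1}
    - {"dx": -12, "dy": 65, "dz": 0, "twist": 1.5, "fingers": 1}
    - {"dx": -15, "dy": 83, "dz": 0, "twist": 2, "fingers": 1}
    - {"dx": -16, "dy": 93, "dz": 0, "twist": 2, "fingers": 1}

```text
clock: 18.68
eef_pos: [0.5185, 0.1362, 0.1178]
tool_rot: [-0.037, 0.999, 0.0, -0.001]
ft_force: [-0.2, 0.4, -2.2]
grip_width: 0.0085
grasp_force: 60.5
```

>>> carry_out:
  plan:
    - {"dx": 0, "dy": 0, "dz": 0, "twist": 0, "fingers": 1}
    - {"dx": 0, "dy": 0, "dz": 5, "twist": 0, "fingers": 1}
    - {"dx": 0, "dy": 0, "dz": 10, "twist": 0, "fingers": 1}
    - {"dx": 0, "dy": 0, "dz": 10, "twist": 0, "fingers": 1}
    - {"dx": 0, "dy": 0, "dz": 10, "twist": 0, "fingers": 1}

```text
clock: 19.1
eef_pos: [0.5187, 0.1331, 0.1085]
tool_rot: [-0.035, 0.999, -0.0, -0.001]
ft_force: [0.5, -0.1, -2.3]
grip_width: 0.0081
grasp_force: 60.5
```

```bash
python3 -c "
from plan import *
go([(.519,.135,.07,94.2,1)])
from ov import *
o=bot.get_obs(); x,y,z=o['eef_pos']
s=shot('top','pics/top4.png');t=shot('scene','pics/scene4.png')
k=5
tr=[p+[-.0019,0,z-.0102] for p in TRAY]
a=cv2.resize(s['image'][170:260,170:270,::-1],None,fx=4,fy=4,interpolation=cv2.INTER_CUBIC)
b=cv2.resize(t['image'][130:220,160:260,::-1],None,fx=4,fy=4,interpolation=cv2.INTER_CUBIC)
for c_,i,x0,y0 in((s,a,170,170),(t,b,160,130)):
  draw(c_,i,4,x0,y0,(.517,.135,4.2),BOX[:1],(0,255,0))
  draw(c_,i,4,x0,y0,(x,y,4.2),tr,(0,255,255))
cv2.imwrite('pics/o6.png',np.hstack([a,b]))"
```

```text
now [0.5187 0.1331 0.1085] 94.03 F [ 0.5 -0.1 -2.3] w 0.0081 g 60.5 t 19.1
call dx -0.5 dy 1.8 dz 38.5 twist -0.2  len 39
```

View pics/o6.png

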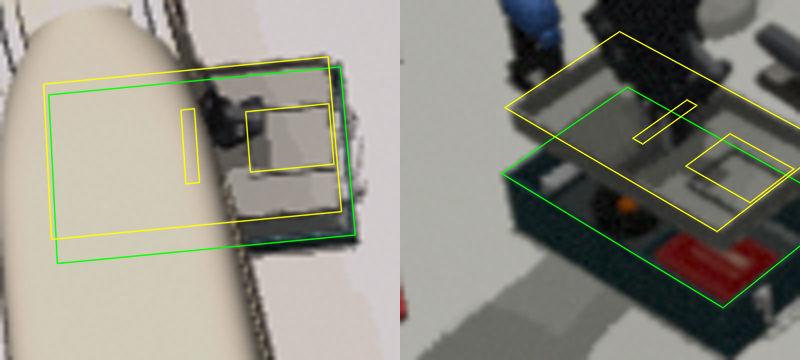

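>>> carry_out:
  plan:
    - {"dx": 0, "dy": 2, "dz": 6, "twist": 0, "fingers": 1}
    - {"dx": -0.5, "dy": 2, "dz": 15, "twist": 0, "fingers": 1}
    - {"dx": -0.5, "dy": 2, "dz": 25, "twist": 0, "fingers": 1}
    - {"dx": -0.5, "dy": 2, "dz": 32, "twist": 0, "fingers": 1}
    - {"dx": -0.5, "dy": 2, "dz": 35, "twist": 0, "fingers": 1}

```text
clock: 19.62
eef_pos: [0.5183, 0.1361, 0.0722]
tool_rot: [-0.036, 0.999, -0.0, -0.002]
ft_force: [-0.7, 0.7, -2.0]
grip_width: 0.0083
grasp_force: 60.5
```

>>> carry_out:
  plan:
    - {"dx": 0, "dy": 0, "dz": 0, "twist": 0, "fingers": 1}
    - {"dx": 0, "dy": 0, "dz": 5, "twist": 0, "fingers": 1}
    - {"dx": 0, "dy": 0, "dz": 11, "twist": 0, "fingers": 1}
    - {"dx": 0, "dy": 0, "dz": 17, "twist": 0, "fingers": 1}
    - {"dx": 0, "dy": 0, "dz": 20, "twist": 0, "fingers": 1}

```text
clock: 20.03
eef_pos: [0.5192, 0.1363, 0.0534]
tool_rot: [-0.036, 0.999, -0.0, -0.0]
ft_force: [-0.7, -0.3, -2.4]
grip_width: 0.0086
grasp_force: 60.5
```

>>> carry_out:
  plan:
    - {"dx": 0, "dy": 0, "dz": 2, "twist": 0, "fingers": 1}
    - {"dx": 0, "dy": 0, "dz": 4, "twist": 0, "fingers": 1}
    - {"dx": 0, "dy": 0, "dz": 6, "twist": 0, "fingers": 1}
    - {"dx": 0, "dy": 0, "dz": 8, "twist": 0, "fingers": 1}
    - {"dx": 0, "dy": 0, "dz": 8, "twist": 0, "fingers": 1}

```text
clock: 20.45
eef_pos: [0.5195, 0.1364, 0.046]
tool_rot: [-0.036, 0.999, -0.0, -0.0]
ft_force: [-0.2, -1.6, -1.6]
grip_width: 0.0087
grasp_force: 60.5
```

>>> carry_out:
  plan:
    - {"dx": 0, "dy": 0, "dz": 1, "twist": 0, "fingers": 1}
    - {"dx": 0, "dy": 0, "dz": 2, "twist": 0, "fingers": 1}
    - {"dx": 0, "dy": 0, "dz": 3, "twist": 0, "fingers": 1}
    - {"dx": 0, "dy": 0, "dz": 4, "twist": 0, "fingers": 1}
    - {"dx": 0, "dy": 0, "dz": 4, "twist": 0, "fingers": 1}

```text
clock: 20.87
eef_pos: [0.5197, 0.1364, 0.0422]
tool_rot: [-0.036, 0.999, -0.0, 0.0]
ft_force: [-0.0, 0.4, -2.2]
grip_width: 0.0085
grasp_force: 60.6
```

>>> carry_out:
  plan:
    - {"dx": 0, "dy": 0, "dz": 0.5, "twist": 0, "fingers": 1}
    - {"dx": 0, "dy": 0, "dz": 1, "twist": 0, "fingers": 1}
    - {"dx": 0, "dy": 0, "dz": 1, "twist": 0, "fingers": 0.7}
    - {"dx": 0, "dy": 0, "dz": 1, "twist": 0, "fingers": 0.4}
    - {"dx": 0, "dy": 0, "dz": 1, "twist": 0, "fingers": 0.35}

```text
clock: 21.28
eef_pos: [0.52, 0.1365, 0.0414]
tool_rot: [-0.036, 0.999, 0.0, 0.0]
ft_force: [0.4, 0.1, -0.3]
grip_width: 0.0279
grasp_force: 0.0
```

>>> carry_out:
  plan:
    - {"dx": 0, "dy": 0, "dz": 0, "twist": 0, "fingers": 0.3}
    - {"dx": 0, "dy": 0, "dz": -5, "twist": 0, "fingers": 0.3}
    - {"dx": 0, "dy": 0, "dz": -20, "twist": 0, "fingers": 0.3}
    - {"dx": 0, "dy": 0, "dz": -45, "twist": 0, "fingers": 0.3}
    - {"dx": 0, "dy": 0, "dz": -80, "twist": 0, "fingers": 0.3}

```text
clock: 21.7
eef_pos: [0.5174, 0.1358, 0.1198]
tool_rot: [-0.036, 0.999, -0.001, -0.003]
ft_force: [0.0, 0.4, -0.2]
grip_width: 0.0298
grasp_force: 0.0
```

>>> carry_out:
  plan:
    - {"dx": 0, "dy": 0, "dz": -35, "twist": 0, "fingers": 0}
    - {"dx": 0, "dy": 0, "dz": -65, "twist": 0, "fingers": -0.5}
    - {"dx": 0, "dy": 0, "dz": -90, "twist": 0, "fingers": -1}
    - {"dx": 0, "dy": 0, "dz": -105, "twist": 0, "fingers": -1}
    - {"dx": 0, "dy": 0, "dz": -105, "twist": 0, "fingers": -1}

```text
clock: 22.12
eef_pos: [0.5219, 0.137, 0.2311]
tool_rot: [-0.036, 0.999, 0.001, 0.004]
ft_force: [0.9, 0.3, 0.8]
grip_width: 0.0849
grasp_force: 0.0
```

```bash
python3 -c "
from plan import *
go([(.5005,.30,.225,50,2),(.57,.3665,.225,-4,2),(.57,.3665,.12,-4,1)])
from ov import *
s=shot('top','pics/top5.png');t=shot('scene','pics/scene5.png')
pickle.dump((s,t),open('st5.pkl','wb'))
tr=[p+[0,0,.032] for p in TRAY]
a=cv2.resize(s['image'][170:260,170:270,::-1],None,fx=4,fy=4,interpolation=cv2.INTER_CUBIC)
b=cv2.resize(t['image'][90:180,140:240,::-1],None,fx=4,fy=4,interpolation=cv2.INTER_CUBIC)
b2=cv2.resize(t['image'][140:230,180:280,::-1],None,fx=4,fy=4,interpolation=cv2.INTER_CUBIC)
for c_,i,x0,y0 in((s,a,170,170),(t,b,140,90),(t,b2,180,140)):
  draw(c_,i,4,x0,y0,(.517,.135,4.2),BOX[:1],(0,255,0))
  draw(c_,i,4,x0,y0,(.5175,.136,4.2),tr,(0,255,255))
  draw(c_,i,4,x0,y0,(.570,.3665,-4),STAMP,(0,255,0))
cv2.imwrite('pics/o7.png',cv2.resize(np.vstack([np.hstack([a,b2]),np.hstack([b,b*0])])[:600],None,fx=1,fy=1))"
```

```text
now [0.5219 0.137  0.2311] 94.11 F [0.9 0.3 0.8] w 0.0849 g 0.0 t 22.1
call dx 4.8 dy 82.1 dz 3.0 twist 22.1  len 82
call dx 35.3 dy 74.2 dz 3.0 twist 22.1  len 82
call dx -5.2 dy 47.8 dz -0.0 twist 27.0  len 48
call dx 17.0 dy 45.0 dz -0.0 twist 27.0  len 48
call dx -0.0 dy -0.0 dz 105.0 twist -0.0  len 105
```

View pics/o7.png

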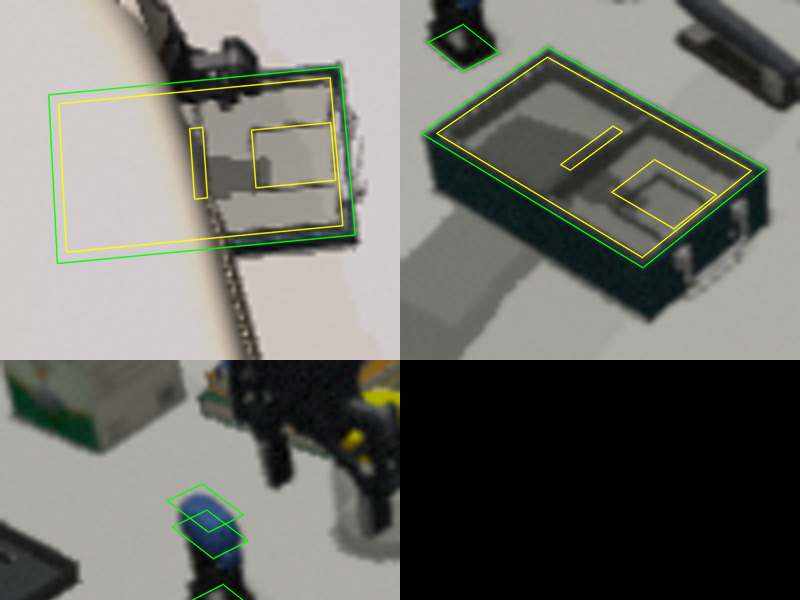

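The tray rests level inside the box outline and its overlay matches in both views. I'll fit the stamp cap's pose numerically from the blue masks in both cameras.

```bash
python3 -c "
from ov import *
from scipy.optimize import minimize
s0=c; t=pickle.load(open('st5.pkl','rb'))[1]
def mask(cc,u0,v0,u1,v1):
    im=cc['image'].astype(int); m=((im[...,2]-im[...,0])>25)
    M=np.zeros(m.shape,bool); M[v0:v1,u0:u1]=m[v0:v1,u0:u1]; return M
pp=w2pix(t,[.57,.3665,.09]).astype(int)[0]; 
ms=[(s0,mask(s0,130,180,165,215)),(t,mask(t,pp[0]-20,pp[1]-25,pp[0]+20,pp[1]+25))]
print([m.sum() for _,m in ms])
def cost(q):
    J=0
    for cc,m in ms:
        P=np.vstack(box(.034,.058,.102,.076)); W=R.from_euler('z',q[2],degrees=True).apply(P)+[q[0],q[1],0]
        h=cv2.convexHull((w2pix(cc,W)*16).astype(np.float32)).astype(int)
        S=8; M=np.zeros((420*S//2,560*S//2),np.uint8)
        cv2.fillConvexPoly(M,((h/16+.5)*4*16).astype(int),1,shift=4)
        mm=cv2.resize(m.astype(np.uint8),None,fx=4,fy=4,interpolation=cv2.INTER_NEAREST)
        J+=1-(M&mm).sum()/(M|mm).sum()
    return J
best=min(((cost((x,y,a)),x,y,a) for x in np.arange(.562,.58,.003) for y in np.arange(.354,.376,.003) for a in np.arange(-16,9,4)))
print(best)
r=minimize(cost,best[1:],method='Nelder-Mead',options=dict(initial_simplex=[best[1:],np.add(best[1:],[.002,0,0]),np.add(best[1:],[0,.002,0]),np.add(best[1:],[0,0,3])],maxiter=80))
print(r.x,r.fun)
"
```

```text
[np.int64(208), np.int64(175)]
(np.float64(0.5491727481391626), np.float64(0.5680000000000001), np.float64(0.363), np.int64(-16))
[  0.5677513    0.36243806 -21.74250514] 0.514423936957921
```

>>> carry_out:
  plan:
    - {"dx": 0, "dy": 12, "dz": 0, "twist": 5, "fingers": -1}
    - {"dx": 1, "dy": 28, "dz": 0, "twist": 10, "fingers": -1}
    - {"dx": 2, "dy": 45, "dz": 0, "twist": 15, "fingers": -1}
    - {"dx": 4, "dy": 64, "dz": 1, "twist": 19, "fingers": -1}
    - {"dx": 5, "dy": 82, "dz": 1, "twist": 22, "fingers": -1}

```text
clock: 22.63
eef_pos: [0.5074, 0.218, 0.2228]
tool_rot: [0.157, 0.988, -0.001, -0.002]
ft_force: [0.9, 0.1, -0.1]
grip_width: 0.0852
grasp_force: 0.0
```

>>> carry_out:
  plan:
    - {"dx": 7, "dy": 15, "dz": 0, "twist": 5, "fingers": -1}
    - {"dx": 14, "dy": 30, "dz": 0, "twist": 10, "fingers": -1}
    - {"dx": 21, "dy": 45, "dz": 0, "twist": 15, "fingers": -1}
    - {"dx": 28, "dy": 60, "dz": 0, "twist": 19, "fingers": -1}
    - {"dx": 35, "dy": 74, "dz": 0, "twist": 22, "fingers": -1}

```text
clock: 23.05
eef_pos: [0.497, 0.2993, 0.2227]
tool_rot: [0.342, 0.94, -0.002, -0.001]
ft_force: [0.5, 0.3, -0.1]
grip_width: 0.0854
grasp_force: 0.0
```

>>> carry_out:
  plan:
    - {"dx": -1, "dy": 10, "dz": 0, "twist": 6, "fingers": -1}
    - {"dx": -2, "dy": 20, "dz": 0, "twist": 12, "fingers": -1}
    - {"dx": -3, "dy": 30, "dz": 0, "twist": 18, "fingers": -1}
    - {"dx": -4, "dy": 39, "dz": 0, "twist": 23, "fingers": -1}
    - {"dx": -5, "dy": 48, "dz": 0, "twist": 27, "fingers": -1}

```text
clock: 23.47
eef_pos: [0.5321, 0.3325, 0.2226]
tool_rot: [0.553, 0.833, -0.002, -0.001]
ft_force: [0.4, 0.3, 0.0]
grip_width: 0.085
grasp_force: 0.0
```

>>> carry_out:
  plan:
    - {"dx": 4, "dy": 10, "dz": 0, "twist": 6, "fingers": -1}
    - {"dx": 8, "dy": 21, "dz": 0, "twist": 12, "fingers": -1}
    - {"dx": 12, "dy": 32, "dz": 0, "twist": 18, "fingers": -1}
    - {"dx": 15, "dy": 41, "dz": 0, "twist": 23, "fingers": -1}
    - {"dx": 17, "dy": 45, "dz": 0, "twist": 27, "fingers": -1}

```text
clock: 23.88
eef_pos: [0.5674, 0.366, 0.222]
tool_rot: [0.732, 0.681, -0.002, -0.0]
ft_force: [-0.6, -0.3, -0.5]
grip_width: 0.0855
grasp_force: 0.0
```

>>> carry_out:
  plan:
    - {"dx": 0, "dy": 0, "dz": 0, "twist": 0, "fingers": -1}
    - {"dx": 0, "dy": 0, "dz": 10, "twist": 0, "fingers": -1}
    - {"dx": 0, "dy": 0, "dz": 25, "twist": 0, "fingers": -1}
    - {"dx": 0, "dy": 0, "dz": 35, "twist": 0, "fingers": -1}
    - {"dx": 0, "dy": 0, "dz": 35, "twist": 0, "fingers": -1}

```text
clock: 24.3
eef_pos: [0.5654, 0.3644, 0.186]
tool_rot: [0.73, 0.683, -0.004, -0.001]
ft_force: [-0.2, 0.4, -0.8]
grip_width: 0.0854
grasp_force: 0.0
```

The cap silhouette fit is unreliable, because the cap is rounded and has a tab. I'll use the foot corners instead, which give about (.570,.368) and yaw -6°, and check the offset in the hand after lifting.

>>> carry_out:
  plan:
    - {"dx": 0, "dy": 0, "dz": 0, "twist": 2, "fingers": -1}
    - {"dx": 0, "dy": 0, "dz": 0, "twist": 2, "fingers": -1}
    - {"dx": 0, "dy": 0, "dz": 0, "twist": 2, "fingers": -1}
    - {"dx": 0, "dy": 0, "dz": 0, "twist": 2, "fingers": -1}
    - {"dx": 0, "dy": 0, "dz": 0, "twist": 2, "fingers": -1}

```text
clock: 24.72
eef_pos: [0.5676, 0.366, 0.1907]
tool_rot: [0.742, 0.67, 0.0, 0.0]
ft_force: [0.3, -0.5, -0.1]
grip_width: 0.0855
grasp_force: 0.0
```

```bash
python3 -c "
from plan import *
go([(.570,.368,.12,-6,1),(.570,.368,.074,-6,1)])"
```

```text
now [0.5676 0.366  0.1907] -5.85 F [ 0.3 -0.5 -0.1] w 0.0855 g 0.0 t 24.7
call dx 2.3 dy 2.2 dz 70.7 twist 0.1  len 71
call dx 0.0 dy 0.0 dz 46.0 twist -0.0  len 46
```

>>> carry_out:
  plan:
    - {"dx": 2, "dy": 2, "dz": 10, "twist": 0, "fingers": -1}
    - {"dx": 2, "dy": 2, "dz": 28, "twist": 0, "fingers": -1}
    - {"dx": 2, "dy": 2, "dz": 46, "twist": 0, "fingers": -1}
    - {"dx": 2, "dy": 2, "dz": 61, "twist": 0, "fingers": -1}
    - {"dx": 2, "dy": 2, "dz": 70, "twist": 0, "fingers": -1}

```text
clock: 25.13
eef_pos: [0.5687, 0.3671, 0.1173]
tool_rot: [0.742, 0.67, -0.002, -0.0]
ft_force: [-0.3, 0.6, -0.5]
grip_width: 0.0854
grasp_force: 0.0
```

>>> carry_out:
  plan:
    - {"dx": 0, "dy": 0, "dz": 5, "twist": 0, "fingers": -1}
    - {"dx": 0, "dy": 0, "dz": 17, "twist": 0, "fingers": -1}
    - {"dx": 0, "dy": 0, "dz": 31, "twist": 0, "fingers": -1}
    - {"dx": 0, "dy": 0, "dz": 42, "twist": 0, "fingers": -1}
    - {"dx": 0, "dy": 0, "dz": 46, "twist": 0, "fingers": -1}

```text
clock: 25.55
eef_pos: [0.569, 0.3673, 0.0725]
tool_rot: [0.742, 0.67, -0.001, -0.0]
ft_force: [-0.2, -0.1, -0.7]
grip_width: 0.0856
grasp_force: 0.0
```

>>> carry_out:
  plan:
    - {"dx": 0, "dy": 0, "dz": 0, "twist": 0, "fingers": -0.4}
    - {"dx": 0, "dy": 0, "dz": 0, "twist": 0, "fingers": 0}
    - {"dx": 0, "dy": 0, "dz": 0, "twist": 0, "fingers": 0.1}
    - {"dx": 0, "dy": 0, "dz": 0, "twist": 0, "fingers": 0.15}
    - {"dx": 0, "dy": 0, "dz": 0, "twist": 0, "fingers": 0.2}

```text
clock: 25.97
eef_pos: [0.5703, 0.3681, 0.0754]
tool_rot: [0.742, 0.67, 0.001, 0.0]
ft_force: [-0.5, -1.4, 0.7]
grip_width: 0.0342
grasp_force: 0.0
```

>>> carry_out:
  plan:
    - {"dx": 0, "dy": 0, "dz": 0, "twist": 0, "fingers": 0.3}
    - {"dx": 0, "dy": 0, "dz": 0, "twist": 0, "fingers": 0.5}
    - {"dx": 0, "dy": 0, "dz": 0, "twist": 0, "fingers": 1}
    - {"dx": 0, "dy": 0, "dz": 0, "twist": 0, "fingers": 1}
    - {"dx": 0, "dy": 0, "dz": 0, "twist": 0, "fingers": 1}

```text
clock: 26.38
eef_pos: [0.5706, 0.3682, 0.0757]
tool_rot: [0.742, 0.67, 0.001, 0.0]
ft_force: [1.1, -0.3, 5.7]
grip_width: 0.0314
grasp_force: 60.0
```

>>> carry_out:
  plan:
    - {"dx": 0, "dy": 0, "dz": -3, "twist": 0, "fingers": 1}
    - {"dx": 0, "dy": 0, "dz": -15, "twist": 0, "fingers": 1}
    - {"dx": 0, "dy": 0, "dz": -40, "twist": 0, "fingers": 1}
    - {"dx": 0, "dy": 0, "dz": -70, "twist": 0, "fingers": 1}
    - {"dx": 0, "dy": 0, "dz": -95, "twist": 0, "fingers": 1}

```text
clock: 26.8
eef_pos: [0.5689, 0.3673, 0.1694]
tool_rot: [0.742, 0.67, -0.001, -0.0]
ft_force: [1.1, -0.2, -0.6]
grip_width: 0.0313
grasp_force: 59.6
```

>>> carry_out:
  plan:
    - {"dx": 0, "dy": 0, "dz": -13, "twist": 0, "fingers": 1}
    - {"dx": 0, "dy": 0, "dz": -16, "twist": 0, "fingers": 1}
    - {"dx": 0, "dy": 0, "dz": -16, "twist": 0, "fingers": 1}
    - {"dx": 0, "dy": 0, "dz": -16, "twist": 0, "fingers": 1}
    - {"dx": 0, "dy": 0, "dz": -16, "twist": 0, "fingers": 1}

```text
clock: 27.22
eef_pos: [0.5686, 0.3671, 0.1828]
tool_rot: [0.742, 0.67, -0.002, -0.0]
ft_force: [-0.2, 0.1, -0.2]
grip_width: 0.0314
grasp_force: 59.6
```

```bash
python3 -c "
from plan import *
go([(.5229,.0627,.183,4.2,3)])"
```

```text
now [0.5686 0.3671 0.1828] -5.88 F [-0.2  0.1 -0.2] w 0.0314 g 59.6 t 27.2
call dx -102.5 dy -4.8 dz -0.1 twist -3.4  len 103
call dx -102.0 dy -10.8 dz -0.1 twist -3.4  len 103
call dx -101.2 dy -16.7 dz -0.1 twist -3.4  len 103
```

>>> carry_out:
  plan:
    - {"dx": -12, "dy": -0.5, "dz": 0, "twist": -0.5, "fingers": 1}
    - {"dx": -30, "dy": -1.5, "dz": 0, "twist": -1, "fingers": 1}
    - {"dx": -52, "dy": -2.5, "dz": 0, "twist": -2, "fingers": 1}
    - {"dx": -77, "dy": -3.5, "dz": 0, "twist": -3, "fingers": 1}
    - {"dx": -102.5, "dy": -5, "dz": 0, "twist": -3.4, "fingers": 1}

```text
clock: 27.63
eef_pos: [0.553, 0.2652, 0.1831]
tool_rot: [0.722, 0.692, -0.002, -0.001]
ft_force: [0.5, -0.2, -1.7]
grip_width: 0.0314
grasp_force: 59.7
```

>>> carry_out:
  plan:
    - {"dx": -22, "dy": -2, "dz": 0, "twist": -0.7, "fingers": 1}
    - {"dx": -43, "dy": -4, "dz": 0, "twist": -1.4, "fingers": 1}
    - {"dx": -63, "dy": -6.5, "dz": 0, "twist": -2, "fingers": 1}
    - {"dx": -83, "dy": -9, "dz": 0, "twist": -3, "fingers": 1}
    - {"dx": -102, "dy": -11, "dz": 0, "twist": -3.4, "fingers": 1}

```text
clock: 28.05
eef_pos: [0.5374, 0.1634, 0.1835]
tool_rot: [0.701, 0.713, -0.002, -0.001]
ft_force: [0.6, -0.9, -0.3]
grip_width: 0.031
grasp_force: 59.7
```

>>> carry_out:
  plan:
    - {"dx": -22, "dy": -3, "dz": 0, "twist": -0.7, "fingers": 1}
    - {"dx": -47, "dy": -7, "dz": 0, "twist": -1.4, "fingers": 1}
    - {"dx": -71, "dy": -11, "dz": 0, "twist": -2, "fingers": 1}
    - {"dx": -91, "dy": -15, "dz": 0, "twist": -3, "fingers": 1}
    - {"dx": -101, "dy": -16.5, "dz": 0, "twist": -3.4, "fingers": 1}

```text
clock: 28.47
eef_pos: [0.5221, 0.0611, 0.1837]
tool_rot: [0.681, 0.733, -0.002, -0.001]
ft_force: [0.2, -0.2, -0.9]
grip_width: 0.0309
grasp_force: 59.6
```

>>> carry_out:
  plan:
    - {"dx": 0, "dy": 0, "dz": 0, "twist": 0, "fingers": 1}
    - {"dx": 0, "dy": 0, "dz": 0, "twist": 0, "fingers": 1}
    - {"dx": 0, "dy": 0, "dz": 0, "twist": 0, "fingers": 1}
    - {"dx": 0, "dy": 0, "dz": 0, "twist": 0, "fingers": 1}
    - {"dx": 0, "dy": 0, "dz": 0, "twist": 0, "fingers": 1}

```text
clock: 28.88
eef_pos: [0.524, 0.0645, 0.185]
tool_rot: [0.679, 0.734, -0.0, -0.0]
ft_force: [0.4, 0.8, -1.4]
grip_width: 0.0312
grasp_force: 59.7
```

```bash
python3 -c "
from plan import *
go([(.5229,.0627,.115,4.2,1)])
from ov import *
o=bot.get_obs(); x,y,z=o['eef_pos']
t=shot('scene','pics/scene6.png'); s=shot('top','pics/top6.png')
tr=[p+[0,0,.032] for p in TRAY[:2]]+[p+[0,0,.035] for p in box(.046,.062,0,.008,0,-.0735)]
b=cv2.resize(t['image'][110:230,180:260,::-1],None,fx=5,fy=5,interpolation=cv2.INTER_CUBIC)
a=cv2.resize(s['image'][160:280,200:280,::-1],None,fx=5,fy=5,interpolation=cv2.INTER_CUBIC)
for i in(a,b): i[:]=np.clip(i.astype(float)*1.4+10,0,255)
for c_,i,x0,y0 in((s,a,200,160),(t,b,180,110)):
  draw(c_,i,5,x0,y0,(.5175,.136,4.2),tr,(0,255,255))
  draw(c_,i,5,x0,y0,(x,y,4.2),[p+[0,0,z-.0755] for p in STAMP],(0,255,0))
cv2.imwrite('pics/o8.png',np.hstack([a,b]))"
```

```text
now [0.524  0.0645 0.185 ] 4.39 F [ 0.4  0.8 -1.4] w 0.0312 g 59.7 t 28.9
call dx -1.7 dy -1.2 dz 70.0 twist 0.2  len 70
```

View pics/o8.png

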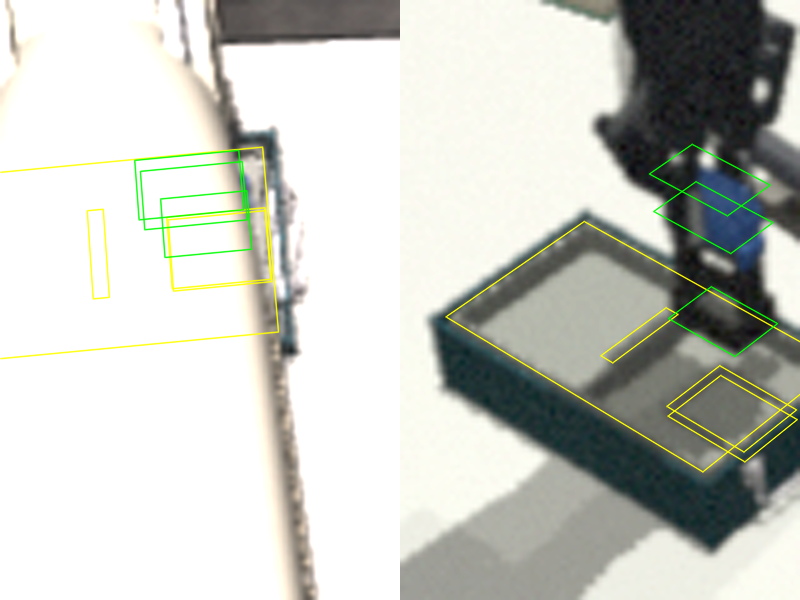

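The stamp hangs upright. Its foot overlay (670-777, 288-356) matches the dark foot to about 1 px. I'll lower it into the pocket.

>>> carry_out:
  plan:
    - {"dx": -1.5, "dy": -1, "dz": 8, "twist": 0, "fingers": 1}
    - {"dx": -1.5, "dy": -1, "dz": 22, "twist": 0, "fingers": 1}
    - {"dx": -1.5, "dy": -1, "dz": 38, "twist": 0, "fingers": 1}
    - {"dx": -1.5, "dy": -1, "dz": 50, "twist": 0, "fingers": 1}
    - {"dx": -1.5, "dy": -1, "dz": 55, "twist": 0, "fingers": 1}

```text
clock: 29.4
eef_pos: [0.5214, 0.062, 0.1279]
tool_rot: [0.68, 0.733, -0.001, -0.001]
ft_force: [-0.2, 0.3, -1.4]
grip_width: 0.0316
grasp_force: 59.6
```

>>> carry_out:
  plan:
    - {"dx": 0, "dy": 0, "dz": 0, "twist": 0, "fingers": 1}
    - {"dx": 0, "dy": 0, "dz": 0, "twist": 0, "fingers": 1}
    - {"dx": 0, "dy": 0, "dz": 0, "twist": 0, "fingers": 1}
    - {"dx": 0, "dy": 0, "dz": 3, "twist": 0, "fingers": 1}
    - {"dx": 0, "dy": 0, "dz": 6, "twist": 0, "fingers": 1}

```text
clock: 29.82
eef_pos: [0.5239, 0.0621, 0.1251]
tool_rot: [0.68, 0.733, 0.001, 0.001]
ft_force: [-0.4, -0.2, -1.9]
grip_width: 0.0313
grasp_force: 59.7
```

```bash
python3 -c "
from plan import *
go([(.5229,.0627,.1115,4.2,1)])"
```

```text
now [0.5239 0.0621 0.1251] 4.32 F [-0.4 -0.2 -1.9] w 0.0313 g 59.7 t 29.8
call dx 0.6 dy -0.9 dz 13.6 twist 0.1  len 14
```

>>> carry_out:
  plan:
    - {"dx": 0.5, "dy": -0.5, "dz": 2, "twist": 0, "fingers": 1}
    - {"dx": 0.5, "dy": -0.5, "dz": 4, "twist": 0, "fingers": 1}
    - {"dx": 0.5, "dy": -0.5, "dz": 6, "twist": 0, "fingers": 1}
    - {"dx": 0.5, "dy": -0.5, "dz": 8, "twist": 0, "fingers": 1}
    - {"dx": 0.5, "dy": -0.5, "dz": 8, "twist": 0, "fingers": 1}

```text
clock: 30.23
eef_pos: [0.5222, 0.0625, 0.1158]
tool_rot: [0.68, 0.733, -0.0, -0.0]
ft_force: [-0.1, 0.3, -1.6]
grip_width: 0.0312
grasp_force: 59.7
```

>>> carry_out:
  plan:
    - {"dx": 0, "dy": 0, "dz": 1, "twist": 0, "fingers": 1}
    - {"dx": 0, "dy": 0, "dz": 2, "twist": 0, "fingers": 1}
    - {"dx": 0, "dy": 0, "dz": 3, "twist": 0, "fingers": 1}
    - {"dx": 0, "dy": 0, "dz": 3, "twist": 0, "fingers": 1}
    - {"dx": 0, "dy": 0, "dz": 3, "twist": 0, "fingers": 1}

```text
clock: 30.65
eef_pos: [0.5225, 0.0625, 0.1133]
tool_rot: [0.68, 0.733, -0.0, -0.0]
ft_force: [0.4, 0.8, -1.4]
grip_width: 0.031
grasp_force: 59.7
```

>>> carry_out:
  plan:
    - {"dx": 0, "dy": 0, "dz": 1, "twist": 0, "fingers": 1}
    - {"dx": 0, "dy": 0, "dz": 2, "twist": 0, "fingers": 1}
    - {"dx": 0, "dy": 0, "dz": 2, "twist": 0, "fingers": 1}
    - {"dx": 0, "dy": 0, "dz": 2, "twist": 0, "fingers": 1}
    - {"dx": 0, "dy": 0, "dz": 2, "twist": 0, "fingers": 1}

```text
clock: 31.07
eef_pos: [0.5225, 0.0625, 0.1113]
tool_rot: [0.68, 0.733, -0.0, -0.0]
ft_force: [1.5, -0.0, -1.5]
grip_width: 0.031
grasp_force: 59.7
```

>>> carry_out:
  plan:
    - {"dx": 0, "dy": 0, "dz": 0, "twist": 0, "fingers": 0.2}
    - {"dx": 0, "dy": 0, "dz": 0, "twist": 0, "fingers": 0}
    - {"dx": 0, "dy": 0, "dz": 0, "twist": 0, "fingers": -0.4}
    - {"dx": 0, "dy": 0, "dz": 0, "twist": 0, "fingers": -0.7}
    - {"dx": 0, "dy": 0, "dz": 0, "twist": 0, "fingers": -1}

```text
clock: 31.48
eef_pos: [0.5226, 0.0625, 0.1115]
tool_rot: [0.68, 0.733, 0.0, 0.0]
ft_force: [-0.2, -0.4, -0.2]
grip_width: 0.077
grasp_force: 0.0
```

>>> carry_out:
  plan:
    - {"dx": 0, "dy": 0, "dz": 0, "twist": 0, "fingers": -1}
    - {"dx": 0, "dy": 0, "dz": -5, "twist": 0, "fingers": -1}
    - {"dx": 0, "dy": 0, "dz": -20, "twist": 0, "fingers": -1}
    - {"dx": 0, "dy": 0, "dz": -45, "twist": 0, "fingers": -1}
    - {"dx": 0, "dy": 0, "dz": -75, "twist": 0, "fingers": -1}

```text
clock: 31.9
eef_pos: [0.5211, 0.0623, 0.1858]
tool_rot: [0.68, 0.733, -0.002, -0.001]
ft_force: [0.9, 0.4, 0.2]
grip_width: 0.0855
grasp_force: 0.0
```

```bash
python3 -c "
from plan import *
go([(.4385,-.3583,.12,28,3),(.4385,-.3583,.003,28,1)])"
```

```text
now [0.5211 0.0623 0.1858] 4.31 F [0.9 0.4 0.2] w 0.0855 g 0.0 t 31.9
call dx -137.7 dy -38.0 dz 21.9 twist -7.9  len 145
call dx -131.2 dy -56.5 dz 21.9 twist -7.9  len 145
call dx -122.2 dy -74.0 dz 21.9 twist -7.9  len 145
call dx 0.0 dy 0.0 dz 117.0 twist -0.0  len 117
```

>>> carry_out:
  plan:
    - {"dx": -17, "dy": -5, "dz": 0, "twist": -1, "fingers": -1}
    - {"dx": -45, "dy": -12, "dz": 0, "twist": -3, "fingers": -1}
    - {"dx": -76, "dy": -20, "dz": 0, "twist": -5, "fingers": -1}
    - {"dx": -107, "dy": -29, "dz": 5, "twist": -6.5, "fingers": -0.6}
    - {"dx": -138, "dy": -38, "dz": 15, "twist": -8, "fingers": -0.3}

```text
clock: 32.32
eef_pos: [0.4958, -0.0792, 0.173]
tool_rot: [0.626, 0.78, 0.001, 0.002]
ft_force: [0.8, -0.4, 0.1]
grip_width: 0.0639
grasp_force: 0.0
```

>>> carry_out:
  plan:
    - {"dx": -26, "dy": -11, "dz": 5, "twist": -1.5, "fingers": -0.3}
    - {"dx": -52, "dy": -23, "dz": 10, "twist": -3, "fingers": -0.3}
    - {"dx": -79, "dy": -34, "dz": 15, "twist": -5, "fingers": -0.3}
    - {"dx": -105, "dy": -45, "dz": 20, "twist": -6.5, "fingers": -0.3}
    - {"dx": -131, "dy": -56.5, "dz": 25, "twist": -8, "fingers": -0.3}

```text
clock: 32.73
eef_pos: [0.4675, -0.2194, 0.1466]
tool_rot: [0.571, 0.821, 0.0, 0.0]
ft_force: [0.4, -0.1, 0.3]
grip_width: 0.0556
grasp_force: 0.0
```

>>> carry_out:
  plan:
    - {"dx": -28, "dy": -17, "dz": 5, "twist": -1.5, "fingers": -0.3}
    - {"dx": -58, "dy": -35, "dz": 10, "twist": -3, "fingers": -0.3}
    - {"dx": -86, "dy": -52, "dz": 16, "twist": -5, "fingers": -0.3}
    - {"dx": -110, "dy": -67, "dz": 22, "twist": -6.5, "fingers": -0.3}
    - {"dx": -122, "dy": -74, "dz": 25, "twist": -8, "fingers": -0.3}

```text
clock: 33.15
eef_pos: [0.4395, -0.3614, 0.1209]
tool_rot: [0.514, 0.858, -0.001, 0.0]
ft_force: [0.4, -0.2, 0.4]
grip_width: 0.0556
grasp_force: 0.0
```

>>> carry_out:
  plan:
    - {"dx": 0, "dy": 0, "dz": 5, "twist": 0, "fingers": -0.3}
    - {"dx": 0, "dy": 0, "dz": 25, "twist": 0, "fingers": -0.3}
    - {"dx": 0, "dy": 0, "dz": 50, "twist": 0, "fingers": -0.3}
    - {"dx": 0, "dy": 0, "dz": 70, "twist": 0, "fingers": -0.3}
    - {"dx": 0, "dy": 0, "dz": 80, "twist": 0, "fingers": -0.3}

```text
clock: 33.57
eef_pos: [0.4395, -0.3561, 0.0388]
tool_rot: [0.513, 0.859, 0.001, -0.002]
ft_force: [-0.4, 0.1, -0.1]
grip_width: 0.0557
grasp_force: 0.0
```

>>> carry_out:
  plan:
    - {"dx": 0, "dy": 0, "dz": 0, "twist": 0, "fingers": -0.3}
    - {"dx": 0, "dy": 0, "dz": 0, "twist": 0, "fingers": -0.3}
    - {"dx": 0, "dy": 0, "dz": 0, "twist": 0, "fingers": -0.3}
    - {"dx": 0, "dy": 0, "dz": 0, "twist": 0, "fingers": -0.3}
    - {"dx": 0, "dy": 0, "dz": 0, "twist": 0, "fingers": -0.3}

```text
clock: 33.98
eef_pos: [0.4417, -0.3587, 0.0428]
tool_rot: [0.513, 0.859, -0.0, 0.001]
ft_force: [-0.4, 0.8, 0.1]
grip_width: 0.0555
grasp_force: 0.0
```

```bash
python3 -c "
from plan import *
go([(.4385,-.3583,.004,28,1)])"
```

```text
now [ 0.4417 -0.3587  0.0428] 28.32 F [-0.4  0.8  0.1] w 0.0555 g 0.0 t 34.0
call dx 1.9 dy -2.6 dz 38.8 twist 0.3  len 39
```

>>> carry_out:
  plan:
    - {"dx": 2, "dy": -2.5, "dz": 5, "twist": 0, "fingers": -0.3}
    - {"dx": 2, "dy": -2.5, "dz": 15, "twist": 0, "fingers": -0.3}
    - {"dx": 2, "dy": -2.5, "dz": 26, "twist": 0, "fingers": -0.3}
    - {"dx": 2, "dy": -2.5, "dz": 35, "twist": 0, "fingers": -0.3}
    - {"dx": 2, "dy": -2.5, "dz": 38.5, "twist": 0, "fingers": -0.3}

```text
clock: 34.4
eef_pos: [0.4361, -0.3564, 0.0003]
tool_rot: [0.513, 0.859, 0.0, -0.002]
ft_force: [0.0, 0.4, -1.1]
grip_width: 0.0555
grasp_force: 0.0
```

>>> carry_out:
  plan:
    - {"dx": 0, "dy": 0, "dz": 0, "twist": 0, "fingers": -0.3}
    - {"dx": 0, "dy": 0, "dz": 0, "twist": 0, "fingers": 0}
    - {"dx": 0, "dy": 0, "dz": 0, "twist": 0, "fingers": 0.3}
    - {"dx": 0, "dy": 0, "dz": 0, "twist": 0, "fingers": 0.45}
    - {"dx": 0, "dy": 0, "dz": 0, "twist": 0, "fingers": 1}

```text
clock: 34.82
eef_pos: [0.4381, -0.358, 0.0037]
tool_rot: [0.513, 0.859, -0.0, 0.001]
ft_force: [-0.4, 0.2, 0.8]
grip_width: 0.0179
grasp_force: 59.4
```

>>> carry_out:
  plan:
    - {"dx": 0, "dy": 0, "dz": 0, "twist": 0, "fingers": 1}
    - {"dx": 0, "dy": 0, "dz": 0, "twist": 0, "fingers": 1}
    - {"dx": 0, "dy": 0, "dz": 0, "twist": 0, "fingers": 1}
    - {"dx": 0, "dy": 0, "dz": -5, "twist": 0, "fingers": 1}
    - {"dx": 0, "dy": 0, "dz": -20, "twist": 0, "fingers": 1}

```text
clock: 35.23
eef_pos: [0.4357, -0.3561, 0.0209]
tool_rot: [0.513, 0.859, 0.0, -0.003]
ft_force: [0.4, 0.6, 0.1]
grip_width: 0.0182
grasp_force: 59.5
```

>>> carry_out:
  plan:
    - {"dx": 0, "dy": 0, "dz": -30, "twist": 0, "fingers": 1}
    - {"dx": 0, "dy": 0, "dz": -65, "twist": 0, "fingers": 1}
    - {"dx": 0, "dy": 0, "dz": -95, "twist": 0, "fingers": 1}
    - {"dx": 0, "dy": 0, "dz": -115, "twist": 0, "fingers": 1}
    - {"dx": 0, "dy": 0, "dz": -120, "twist": 0, "fingers": 1}

```text
clock: 35.65
eef_pos: [0.4394, -0.3591, 0.1473]
tool_rot: [0.513, 0.859, -0.001, 0.004]
ft_force: [0.5, -0.8, -0.6]
grip_width: 0.018
grasp_force: 59.5
```

```bash
python3 -c "
from plan import *
go([(.36,-.10,.15,18,2),(.40,.15,.15,6,2),(.513,.196,.15,4.2,1),(.513,.196,.06,4.2,1),(.513,.196,.0405,4.2,1)])"
```

```text
now [ 0.4394 -0.3591  0.1473] 28.31 F [ 0.5 -0.8 -0.6] w 0.018 g 59.5 t 35.6
call dx 132.9 dy 26.5 dz -1.3 twist 5.2  len 135
call dx 134.7 dy 14.4 dz -1.3 twist 5.2  len 135
call dx 112.7 dy 57.6 dz 0.0 twist 6.0  len 127
call dx 118.1 dy 45.6 dz 0.0 twist 6.0  len 127
call dx 33.9 dy 117.2 dz 0.0 twist 1.8  len 122
call dx 0.0 dy 0.0 dz 90.0 twist -0.0  len 90
call dx 0.0 dy 0.0 dz 19.5 twist -0.0  len 19
```

>>> carry_out:
  plan:
    - {"dx": 17, "dy": 3, "dz": 0, "twist": 1, "fingers": 1}
    - {"dx": 43, "dy": 9, "dz": 0, "twist": 2, "fingers": 1}
    - {"dx": 73, "dy": 15, "dz": -1, "twist": 3, "fingers": 1}
    - {"dx": 103, "dy": 21, "dz": -1, "twist": 4, "fingers": 1}
    - {"dx": 133, "dy": 26.5, "dz": -2, "twist": 5, "fingers": 1}

```text
clock: 36.07
eef_pos: [0.3963, -0.2262, 0.1434]
tool_rot: [0.55, 0.835, 0.0, -0.001]
ft_force: [-0.5, -0.2, -0.2]
grip_width: 0.0181
grasp_force: 59.5
```

>>> carry_out:
  plan:
    - {"dx": 27, "dy": 3, "dz": 0, "twist": 1, "fingers": 1}
    - {"dx": 54, "dy": 6, "dz": 0, "twist": 2, "fingers": 1}
    - {"dx": 81, "dy": 9, "dz": -1, "twist": 3, "fingers": 1}
    - {"dx": 108, "dy": 12, "dz": -1, "twist": 4, "fingers": 1}
    - {"dx": 135, "dy": 14.5, "dz": -2, "twist": 5, "fingers": 1}

```text
clock: 36.48
eef_pos: [0.3561, -0.0968, 0.1458]
tool_rot: [0.586, 0.81, -0.0, -0.001]
ft_force: [0.5, 0.6, 0.5]
grip_width: 0.018
grasp_force: 59.5
```

>>> carry_out:
  plan:
    - {"dx": 23, "dy": 11, "dz": 0, "twist": 1, "fingers": 1}
    - {"dx": 45, "dy": 23, "dz": 0, "twist": 2, "fingers": 1}
    - {"dx": 68, "dy": 35, "dz": 0, "twist": 3.5, "fingers": 1}
    - {"dx": 90, "dy": 46, "dz": 0, "twist": 5, "fingers": 1}
    - {"dx": 113, "dy": 57.5, "dz": 0, "twist": 6, "fingers": 1}

```text
clock: 36.9
eef_pos: [0.3758, 0.0282, 0.146]
tool_rot: [0.628, 0.778, -0.001, -0.001]
ft_force: [0.4, 0.5, -0.7]
grip_width: 0.0178
grasp_force: 59.5
```

>>> carry_out:
  plan:
    - {"dx": 26, "dy": 10, "dz": 0, "twist": 1, "fingers": 1}
    - {"dx": 55, "dy": 21, "dz": 0, "twist": 2, "fingers": 1}
    - {"dx": 83, "dy": 32, "dz": 0, "twist": 3.5, "fingers": 1}
    - {"dx": 107, "dy": 41, "dz": 0, "twist": 5, "fingers": 1}
    - {"dx": 118, "dy": 45.5, "dz": 0, "twist": 6, "fingers": 1}

```text
clock: 37.32
eef_pos: [0.3957, 0.1547, 0.1459]
tool_rot: [0.666, 0.746, -0.0, -0.001]
ft_force: [0.2, -0.2, -0.1]
grip_width: 0.0179
grasp_force: 59.5
```

>>> carry_out:
  plan:
    - {"dx": 5, "dy": 17, "dz": 0, "twist": 0.3, "fingers": 1}
    - {"dx": 14, "dy": 48, "dz": 0, "twist": 0.7, "fingers": 1}
    - {"dx": 24, "dy": 82, "dz": 0, "twist": 1.1, "fingers": 1}
    - {"dx": 31, "dy": 107, "dz": 0, "twist": 1.5, "fingers": 1}
    - {"dx": 34, "dy": 117, "dz": 0, "twist": 1.8, "fingers": 1}

```text
clock: 37.73
eef_pos: [0.5112, 0.2, 0.1454]
tool_rot: [0.679, 0.734, 0.0, 0.0]
ft_force: [-0.1, -1.0, -0.8]
grip_width: 0.0179
grasp_force: 59.5
```

>>> carry_out:
  plan:
    - {"dx": 0, "dy": 0, "dz": 0, "twist": 0, "fingers": 1}
    - {"dx": 0, "dy": 0, "dz": 15, "twist": 0, "fingers": 1}
    - {"dx": 0, "dy": 0, "dz": 40, "twist": 0, "fingers": 1}
    - {"dx": 0, "dy": 0, "dz": 60, "twist": 0, "fingers": 1}
    - {"dx": 0, "dy": 0, "dz": 70, "twist": 0, "fingers": 1}

```text
clock: 38.15
eef_pos: [0.5052, 0.1974, 0.0735]
tool_rot: [0.679, 0.734, -0.003, -0.001]
ft_force: [-0.4, -0.5, 0.1]
grip_width: 0.018
grasp_force: 59.5
```

>>> carry_out:
  plan:
    - {"dx": 0, "dy": 0, "dz": 0, "twist": 0, "fingers": 1}
    - {"dx": 0, "dy": 0, "dz": 0, "twist": 0, "fingers": 1}
    - {"dx": 0, "dy": 0, "dz": 0, "twist": 0, "fingers": 1}
    - {"dx": 0, "dy": 0, "dz": 0, "twist": 0, "fingers": 1}
    - {"dx": 0, "dy": 0, "dz": 0, "twist": 0, "fingers": 1}

```text
clock: 38.57
eef_pos: [0.5095, 0.1992, 0.0782]
tool_rot: [0.679, 0.734, 0.001, 0.001]
ft_force: [-0.4, -0.8, -0.5]
grip_width: 0.0181
grasp_force: 59.5
```

```bash
python3 -c "
from plan import *
go([(.513,.194,.0405,4.2,1)])"
```

```text
now [0.5095 0.1992 0.0782] 4.52 F [-0.4 -0.8 -0.5] w 0.0181 g 59.5 t 38.6
call dx -5.4 dy 3.1 dz 37.7 twist 0.3  len 38
```

>>> carry_out:
  plan:
    - {"dx": -5, "dy": 3, "dz": 5, "twist": 0, "fingers": 1}
    - {"dx": -5, "dy": 3, "dz": 14, "twist": 0, "fingers": 1}
    - {"dx": -5, "dy": 3, "dz": 23, "twist": 0, "fingers": 1}
    - {"dx": -5, "dy": 3, "dz": 30, "twist": 0, "fingers": 1}
    - {"dx": -5, "dy": 3, "dz": 34, "twist": 0, "fingers": 1}

```text
clock: 38.98
eef_pos: [0.5108, 0.1936, 0.0409]
tool_rot: [0.679, 0.734, -0.001, -0.001]
ft_force: [0.4, -0.7, 0.1]
grip_width: 0.0181
grasp_force: 59.5
```

>>> carry_out:
  plan:
    - {"dx": 0, "dy": 0, "dz": 0, "twist": 0, "fingers": 1}
    - {"dx": 0, "dy": 0, "dz": 1, "twist": 0, "fingers": 1}
    - {"dx": 0, "dy": 0, "dz": 2.5, "twist": 0, "fingers": 1}
    - {"dx": 0, "dy": 0, "dz": 4, "twist": 0, "fingers": 1}
    - {"dx": 0, "dy": 0, "dz": 4, "twist": 0, "fingers": 1}

```text
clock: 39.4
eef_pos: [0.512, 0.1941, 0.0388]
tool_rot: [0.679, 0.734, 0.0, 0.0]
ft_force: [0.3, -0.5, -0.0]
grip_width: 0.0184
grasp_force: 59.5
```

>>> carry_out:
  plan:
    - {"dx": 0, "dy": 0, "dz": 0, "twist": 0, "fingers": 1}
    - {"dx": 0, "dy": 0, "dz": 0, "twist": 0, "fingers": 0.4}
    - {"dx": 0, "dy": 0, "dz": 0, "twist": 0, "fingers": 0.2}
    - {"dx": 0, "dy": 0, "dz": 0, "twist": 0, "fingers": 0}
    - {"dx": 0, "dy": 0, "dz": 0, "twist": 0, "fingers": 0}

```text
clock: 39.82
eef_pos: [0.5121, 0.1941, 0.039]
tool_rot: [0.679, 0.734, 0.0, 0.0]
ft_force: [-0.5, 0.9, -0.1]
grip_width: 0.0425
grasp_force: 0.0
```

>>> carry_out:
  plan:
    - {"dx": 0, "dy": 0, "dz": -3, "twist": 0, "fingers": 0}
    - {"dx": 0, "dy": 0, "dz": -20, "twist": 0, "fingers": 0}
    - {"dx": 0, "dy": 0, "dz": -55, "twist": 0, "fingers": 0}
    - {"dx": 0, "dy": 0, "dz": -90, "twist": 0, "fingers": 0}
    - {"dx": 0, "dy": 0, "dz": -120, "twist": 0, "fingers": 0}

```text
clock: 40.23
eef_pos: [0.5121, 0.1941, 0.1609]
tool_rot: [0.679, 0.734, 0.0, 0.0]
ft_force: [0.2, 0.5, 0.9]
grip_width: 0.0425
grasp_force: 0.0
```

>>> carry_out:
  plan:
    - {"dx": 5, "dy": -15, "dz": 0, "twist": 0, "fingers": 0}
    - {"dx": 15, "dy": -45, "dz": 0, "twist": 0, "fingers": 0}
    - {"dx": 27, "dy": -80, "dz": 0, "twist": 0, "fingers": 0}
    - {"dx": 40, "dy": -110, "dz": 0, "twist": 0, "fingers": 0}
    - {"dx": 50, "dy": -130, "dz": 0, "twist": 0, "fingers": 0}

```text
clock: 40.65
eef_pos: [0.3756, 0.2335, 0.159]
tool_rot: [0.679, 0.735, -0.0, -0.0]
ft_force: [-0.8, -0.7, 1.6]
grip_width: 0.0427
grasp_force: 0.0
```

>>> carry_out:
  plan:
    - {"dx": 35, "dy": 0, "dz": 0, "twist": 0, "fingers": 0}
    - {"dx": 75, "dy": 0, "dz": 0, "twist": 0, "fingers": 0}
    - {"dx": 110, "dy": 0, "dz": 0, "twist": 0, "fingers": 0}
    - {"dx": 135, "dy": 0, "dz": 0, "twist": 0, "fingers": 0}
    - {"dx": 140, "dy": 0, "dz": 0, "twist": 0, "fingers": 0}

```text
clock: 41.07
eef_pos: [0.3671, 0.3774, 0.1592]
tool_rot: [0.677, 0.736, 0.001, -0.001]
ft_force: [-0.0, 0.1, -0.8]
grip_width: 0.0429
grasp_force: 0.0
```

```bash
python3 -c "
from plan import *
go([])
from ov import *
t=shot('scene','pics/scene9.png'); s=shot('top','pics/top9.png')
tr=[p+[0,0,.032] for p in TRAY[:2]]+[p+[0,0,.035] for p in box(.046,.062,0,.008,0,-.0735)[1:]]
b=cv2.resize(t['image'][110:230,180:260,::-1],None,fx=5,fy=5,interpolation=cv2.INTER_CUBIC)
a=cv2.resize(s['image'][160:280,190:270,::-1],None,fx=5,fy=5,interpolation=cv2.INTER_CUBIC)
for c_,i,x0,y0 in((s,a,190,160),(t,b,180,110)):
  draw(c_,i,5,x0,y0,(.5175,.136,4.2),tr,(0,255,255))
  draw(c_,i,5,x0,y0,(.5229,.0627,4.2),[p+[0,0,.035] for p in STAMP],(0,255,0))
cv2.imwrite('pics/o9.png',np.hstack([a,b]))"
```

```text
now [0.3671 0.3774 0.1592] 4.76 F [-0.   0.1 -0.8] w 0.0429 g 0.0 t 41.1
```

View pics/o9.png

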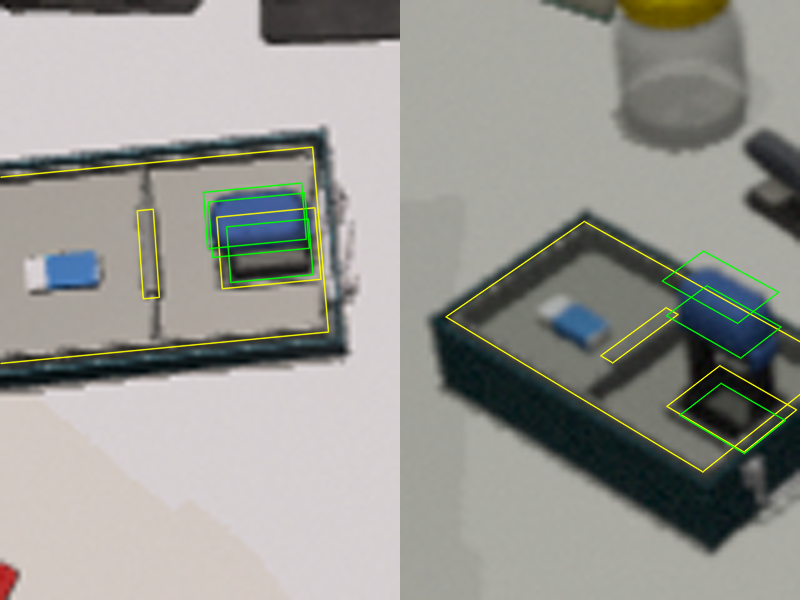

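The stamp stands upright in the pocket, its foot inside the outline around (735,415) on the right. The eraser lies flat in the empty half, the tray is level, and the stapler and jar have not been touched. I'm handing the job in.

```bash
python3 -c "
from workcell import job_done
print(job_done())"
```

```text
the job is handed in; nothing more can be done
None
```

I packed the kit and handed the job in at about 41 s of the 147 s limit. In the last camera pictures everything was in place and the stapler and jar were untouched; no verdict came back.

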